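# Change the filter at the back of the optical rail

### The job

Change the filter on the optical rail, red for green: riders come off and on only over the open front end, so first take off the two in front (lens and pinhole) and park both on the grey felt pad, then stand the red filter in the free seat of the wooden stand, facing like its neighbours. Slide the green filter in to the place where the red one was, and then the other two back, each to the very place where it stood, all facing along the rail. Keep all riders upright and do not shift the blue filter or the beaker.

Things in the scene. Friction and masses are not known exactly. Their poses are not given: they have to be found in the camera images.
- rail: Fixed. Black plate 6 mm thick (riders stand on it), C-channel, grey lamp 115 mm high at the back. Origin under plate on centre line; +x to the lamp. x -60..152 mm: 62 wide, lips 13 to 17 mm above the plate leave a 30 mm slot: riders only slide (pushed down or tilted they jam). x -150..-60: open bay, flared guides at -96..-60; a rider at x = -108 is clear of the lips: lift, set down there.
- red_filter: Rider with RED frame and red glass, the filter; always rearmost in the rail, next to the lamp. Foot 54 mm dia., 8 thick; post; upright square frame 44 wide (y), 44 high, 14 thick, 48 to 92 mm above the foot's underside. 0.2 kg, loose. Origin: centre of the foot's underside, z up, x = the way it faces. Grip across the 44 mm, 70 mm up.
- lens: Rider with BRASS (yellow metal) frame and clear lens; in the rail, first or second from the front. Foot 54 mm dia., 8 thick; post; upright square frame 44 wide (y), 44 high, 14 thick, 48 to 92 mm above the foot's underside. 0.2 kg, loose. Origin: centre of the foot's underside, z up, x = the way it faces. Grip across the 44 mm, 70 mm up.
- pinhole: Rider with BLACK frame, black disc with a small white dot; in the rail, first or second from the front. Foot 54 mm dia., 8 thick; post; upright square frame 44 wide (y), 44 high, 14 thick, 48 to 92 mm above the foot's underside. 0.2 kg, loose. Origin: centre of the foot's underside, z up, x = the way it faces. Grip across the 44 mm, 70 mm up.
- stand: Fixed wooden block 250 x 86 x 20 mm, left or right of the rail, with three round seats at x = -78, 0, +78 mm (y 0), each 70 mm across, 10 mm deep (floor 10 mm above origin). The seat at x = -78, nearest the robot, is free; the filters in the other two face along the block's x. Origin: centre of underside, z up.
- green_filter: Rider with GREEN frame in the middle or far seat of the stand at the start. Foot 54 mm dia., 8 thick; post; upright square frame 44 wide (y), 44 high, 14 thick, 48 to 92 mm above the foot's underside. 0.2 kg, loose. Origin: centre of the foot's underside, z up, x = the way it faces. Grip across the 44 mm, 70 mm up.
- blue_filter: Rider with BLUE frame in the middle or far seat of the stand; stays there. Foot 54 mm dia., 8 thick; post; upright square frame 44 wide (y), 44 high, 14 thick, 48 to 92 mm above the foot's underside. 0.2 kg, loose. Origin: centre of the foot's underside, z up, x = the way it faces. Grip across the 44 mm, 70 mm up.
- pad: Fixed grey felt pad 180 (x) x 120 (y) x 4 mm on the bench, on the other side of the rail from the stand: the parking place. Origin: centre of its underside, z up.
- beaker: Small empty glass beaker, 52 mm across, 70 mm high, a loose bystander behind the work. Origin: centre of its underside.

How it is judged:
On the way, in this order (a step that is already met when the one before it is completed fails the run):
1. the lens and the pinhole both stand upright on the felt pad, released, at the same time (x of lens in the frame of pad between -0.09 and 0.09 m and y of lens in the frame of pad between -0.06 and 0.06 m and z of lens in the frame of pad between -0.005 and 0.01 m and angle between each of lens, pinhole's own z axis and vertical below 0.12 rad and linear speed of each of lens, pinhole below 0.02 m/s and contact force between the fingers and lens below 0.2 N and x of pinhole in the frame of pad between -0.09 and 0.09 m and y of pinhole in the frame of pad between -0.06 and 0.06 m and z of pinhole in the frame of pad between -0.005 and 0.01 m and contact force between the fingers and pinhole below 0.2 N), for 0.2 s.
2. the red filter stands in the free seat of the stand, upright and released (x of red_filter in the frame of stand between -0.092 and -0.064 m and y of red_filter in the frame of stand between -0.014 and 0.014 m and z of red_filter in the frame of stand between -0.005 and 0.014 m and angle between red_filter's own z axis and vertical below 0.12 rad and linear speed of red_filter below 0.02 m/s and contact force between the fingers and red_filter below 0.2 N and angle between the x axis of red_filter and the x axis of stand, either way round below 0.35 rad), for 0.2 s.
At the end, for the whole second after the job is handed in: Red filter in the free seat (14 mm, facing along the stand within 20 deg); green in the rail 97 to 133 mm along its x; lens and pinhole in the rail within 15 mm of their starts; these facing along it within 17 deg; blue within 15, beaker 20 mm of their starts; riders upright, at rest, released (all of step 2 and x of green_filter in the frame of rail between 0.097 and 0.133 m and y of green_filter in the frame of rail between -0.015 and 0.015 m and z of green_filter in the frame of rail below 0.011 m and angle between each of green_filter, lens, pinhole, blue_filter's own z axis and vertical below 0.12 rad and linear speed of each of green_filter, lens, pinhole below 0.02 m/s and contact force between the fingers and green_filter below 0.2 N and angle between the x axis of each of green_filter, lens, pinhole and the x axis of rail, either way round below 0.3 rad and distance of each of lens, pinhole, blue_filter from where it was at the start of the episode below 0.015 m and contact force between the fingers and lens below 0.2 N and contact force between the fingers and pinhole below 0.2 N and distance of beaker from where it was at the start of the episode below 0.02 m); the robot touches nothing.
It fails at once if a rider is tipped over (more than 35 degrees) (angle between any of lens, pinhole, red_filter, green_filter, blue_filter's own z axis and vertical above 0.6 rad).
It fails at once if the beaker or the blue filter is pushed away by more than 30 mm (distance of any of blue_filter, beaker from where it was at the start of the episode above 0.03 m).
It also fails if it takes over 134 s, if anything falls off the work surface, if the arm or the gripper's body presses on something with over 40 N, if the wrist force passes 120 N, or if a joint passes its speed limit or range.

### The arm

A 6-joint arm with a two-finger parallel gripper is mounted at the origin on a cart in front of the work surface, level with it; the furniture and walls round the work are solid. World frame = base frame: x ahead of the robot, y to its left, z up, the work surface at z = 0. Lengths are in m, angles in rad, forces in N, time in s.
With the tool pointing down it reaches from about 0.35 to 0.975 m from the base axis. Payload 4.9 kg.
Tool frame: the origin (TCP) lies at the very end of the fingers, on their centre line; the grasp point (between the pads) lies behind it (manip.grip_depth is the z of the grasp point in the tool frame, in m); z points along the fingers, y is the direction in which the jaws open and shut (so a half turn about z gives the same grasp; the last joint's range is limited). The gripper opens to 85 mm and grips with 20 to 120 N. Pads are 22 mm wide; open, the fingers measure 114 mm over their backs; the gripper's body (76 mm by 85 mm) begins 54 mm behind the grasp point. The pads swing forward as they close: fully open they stand 13 mm farther back than shut.
Start: joints at [1.029, 0.053, 1.613, -0, 1.476, -0.119], TCP at [0.256, 0.57, 0.231] pointing down, gripper open.
Joint ranges: [-3.01, 3.01], [-1.01, 2.22], [0.06, 2.58], [-1.02, 4.17], [0.09, 2.62], [-3.14, 3.14]. Speed limits (rad/s): [2.57, 2.57, 3.14, 3.14, 3.14, 3.14].

### API

Orientations are given as a unit quaternion [w, x, y, z].
In Python, from plant import state, optics, manip, silhouettes, place_of gives the robot as it stands. The module is installed in compiled form; this text tells all that it offers.
- The arm moves only by the tool jog_arm, never from a script. Its argument "increments" is a list of rows, each an object with "slide": the shift along the tool's x, y, z in mm, a list of three; "rotation": the turn, a rotation vector about the tool's x, y, z in degrees, a list of three. A call has 1 to 20 rows; each row shifts and turns the commanded pose from where the row before left it, along the tool's axes as they then stand; what a row does not reach is not made up. A row lasts 1/12 s, in which the tool goes at most 41.7 mm and 7.16 degrees, less where a joint would pass 70% of its speed; a pose out of reach is approached as far as the arm can. A call with a gripper value outside its range is refused whole. "fingers" is the opening, from 0 (shut) to 1 (fully open), set as the call begins (left out, the last holds). The fingers move at their own pace and stop on an object; the grip force is fixed at half the most. Time passes only in rows, so rows that do not move let the fingers close. It gives the time, the measured TCP pose, the force and the opening at its end, in the units of the state.
- state(): the state, without advancing time (a new reading comes with each control period).
- optics.grab_frame(name): name is "scene" or "top" or "wrist"; returns a dict with "frame" (480x640x3 uint8, blue, green, red), "camera_matrix" (3x3 intrinsics, pixels), "R" (3x3) and "t" (3): a world point X has camera coordinates R X + t. Camera axes: x right, y down, z forward; pixel columns grow to the right and rows downward; lengths in m; the calibration is good to about 2 mm. A picture is of the moment at which its call begins. There is no depth.
- manip.job_done(): hands the job in, once; it reports no verdict.
Trained networks look in the newest picture that a camera, given by its name, has taken for a name from the list of things; names that differ only in an ending like _2 or _b are one class to them, and where a whole thing is asked for, a point or a joint stands for the part that bears it (a point fixed in the world has none). Each returns a list of dicts, best first, with "score" (0 to 1); they miss things now and then, are a little off and sometimes report something else, mostly with a low value. They report only what shows in the picture. A call takes as long as a camera call.
- silhouettes(thing, camera): "mask" (480x640 bool, what is visible of it) and "bbox" ([left, top, right, bottom] in pixels, round what is visible of it).
- place_of(thing, camera): "uv" ([column, row] in pixels: a listed point, or the origin of a listed thing).
The state is a dict: "time": time; "joint_pos": joint angles; "joint_vel": joint speeds; "joint_efforts": joint torques, N m; "tool_pos": TCP position; "tool_rot": TCP orientation; "contact_force": force on the tool from outside, world axes, zero at the start; "ft_torque": the same for the moment, N m; "gripper_width": opening from 0.0 (shut) to 1.0 (fully open).
Only numpy, scipy, OpenCV 4.12 (cv2) and the standard library are available. Lean on these libraries where they do the work, as an engineer would, in place of code of your own. Each camera call takes 0.05 s, during which the arm holds its last target.

## Working session

There is one attempt and no reset: what is moved stays moved. The work goes in short steps, Python scripts to look and compute and a tool call to move; the robot and the scene stay as the last step left them, time stands still between calls to the robot, and variables do not carry over. Pictures are saved under pics/ and viewed, and the job is handed in when it is done.

Besides the shell and the picture viewer there is one more tool, called after "Request:" as name(argument=value, ...) on one line, values as JSON. jog_arm: Moves the arm, as the interface text tells. Its arguments: {"type":"object","properties":{"increments":{"type":"array","items":{"type":"object","properties":{"slide":{"type":"array","items":{"type":"number"}},"rotation":{"type":"array","items":{"type":"number"}}}}},"fingers":{"type":"number"}},"required":["increments"]}

```bash
mkdir -p pics; ls; cat > h.py <<'E'
import numpy as np, cv2
from plant import state, optics, manip, silhouettes, place_of
def ray(f,uv):
    K,R,t=[np.array(f[k],float) for k in("camera_matrix","R","t")]
    d=R.T@np.linalg.solve(K,[uv[0],uv[1],1.]); return -R.T@t,d
def atz(f,uv,z):
    c,d=ray(f,uv); return c+d*(z-c[2])/d[2]
def proj(f,X):
    K,R,t=[np.array(f[k],float) for k in("camera_matrix","R","t")]
    p=K@(R@np.array(X,float)+t); return p[:2]/p[2]
def tri(obs):
    A=np.zeros((3,3));b=np.zeros(3)
    for f,uv in obs:
        c,d=ray(f,uv);d=d/np.linalg.norm(d);P=np.eye(3)-np.outer(d,d);A+=P;b+=P@c
    return np.linalg.solve(A,b)
E
python3 - <<'E'
from h import *
np.set_printoptions(precision=4,suppress=True)
print(state(),manip.grip_depth)
for n in("scene","top","wrist"):
    f=optics.grab_frame(n);cv2.imwrite(f"pics/{n}0.png",f["frame"])
    R=np.array(f["R"]);print(n,"cam at",-R.T@np.array(f["t"]),"fwd",R[2],np.array(f["camera_matrix"])[0])
    for th in("rail","red_filter","lens","pinhole","stand","green_filter","blue_filter","pad","beaker"):
        r=place_of(th,n);print(th,[(np.round(q["uv"],1),round(q["score"],2)) for q in r[:3]])
E
```

```text
pics
{'time': 0.0, 'joint_pos': array([ 1.029 ,  0.0534,  1.6143,  0.    ,  1.4761, -0.119 ]), 'joint_vel': array([-0.    ,  0.0003, -0.0012, -0.0007, -0.0007, -0.0008]), 'joint_efforts': array([ -0.0001, -39.3684, -37.0174,  -0.0002,   0.0072,  -0.    ]), 'tool_pos': array([0.2561, 0.5694, 0.23  ]), 'tool_rot': array([-0.0004,  0.2098,  0.9777, -0.001 ]), 'contact_force': array([-1.0019,  0.039 , -0.0584]), 'ft_torque': array([-0.0485, -0.0325,  0.0405]), 'gripper_width': 1.0003904914162358} -0.0187
scene cam at [ 0.0991 -0.7416  0.7603] fwd [ 0.4453  0.6502 -0.6156] [501.3729   0.     323.3858]
rail [(array([304.3, 254.3]), 0.64)]
red_filter [(array([337.1, 234.6]), 0.73)]
lens [(array([317.3, 245.2]), 0.96), (array([338.9, 236. ]), 0.61)]
pinhole [(array([297.4, 257.7]), 0.56)]
stand [(array([348.7, 356.7]), 0.66)]
green_filter [(array([383.8, 331.6]), 0.9)]
blue_filter [(array([349.8, 352.1]), 0.61)]
pad [(array([238.3, 208.8]), 0.93), (array([335.5, 235. ]), 0.55)]
beaker [(array([311. , 199.3]), 0.74), (array([384.1, 333.6]), 0.53)]
top cam at [0.4224 0.0067 1.2476] fwd [ 0.1562 -0.0015 -0.9877] [563.404    0.     310.8326]
rail []
red_filter [(array([290.2, 215.9]), 0.68)]
lens [(array([300.2, 246.1]), 0.56)]
pinhole [(array([299.6, 274.6]), 0.69)]
stand [(array([433.5, 298.2]), 0.77)]
green_filter [(array([435.4, 263.5]), 0.87)]
blue_filter [(array([434.8, 299. ]), 0.86)]
pad [(array([190.5, 297.4]), 0.61)]
beaker [(array([213.4, 206.8]), 0.7)]
wrist cam at [0.1835 0.6029 0.3754] fwd [ 0.2813 -0.1271 -0.9512] [364.8917   0.     316.1357]
rail []
red_filter []
lens []
pinhole []
stand []
green_filter []
blue_filter []
pad []
beaker []
```

View pics/scene0.png

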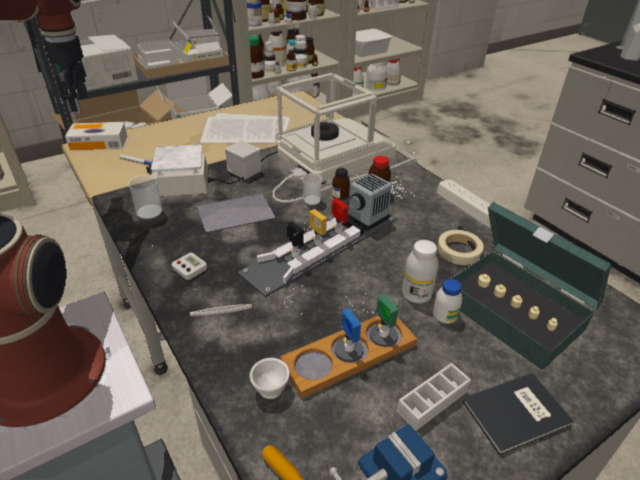

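View pics/top0.png

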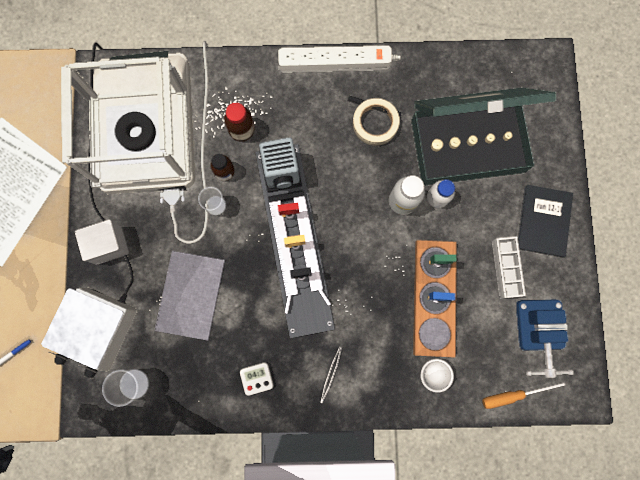

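View pics/wrist0.png

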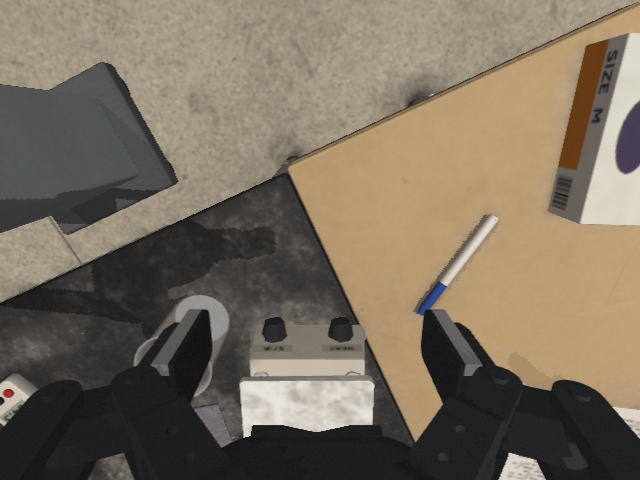

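```bash
python3 - <<'E'
from h import *
import pickle
np.set_printoptions(precision=4,suppress=True)
F={}
for n in("scene","top"):
    f=optics.grab_frame(n);F[n]=f
    M={}
    for th in("rail","red_filter","lens","pinhole","stand","green_filter","blue_filter","pad","beaker"):
        r=silhouettes(th,n)
        if r: M[th]=r[0]["mask"]; print(n,th,round(r[0]["score"],2),np.array(r[0]["bbox"]).round(), M[th].sum())
    F[n+"M"]=M
pickle.dump(F,open("F0.pkl","wb"))
f=F["top"]
cv2.imwrite("pics/z1.png",cv2.resize(f["frame"][120:360,230:350],None,fx=2.5*1,fy=2.5,interpolation=cv2.INTER_CUBIC))
for th,z,dims in (("stand",.02,(250,86)),("pad",.004,(180,120))):
    m=F["topM"].get(th)
    if m is None: continue
    c,_=cv2.findContours(m.astype(np.uint8),cv2.RETR_EXTERNAL,cv2.CHAIN_APPROX_NONE)
    c=max(c,key=cv2.contourArea)[:,0,:]
    P=np.array([atz(f,p,z)[:2] for p in c]).astype(np.float32)
    print(th,cv2.minAreaRect(P*1000))
img=f["frame"].copy()
for th,m in F["topM"].items():
    c,_=cv2.findContours(m.astype(np.uint8),cv2.RETR_EXTERNAL,cv2.CHAIN_APPROX_NONE);cv2.drawContours(img,c,-1,(255,0,255),1)
cv2.imwrite("pics/m.png",cv2.resize(img[120:370,150:480],None,fx=2.4,fy=2.4))
E
```

```text
scene rail 0.88 [242. 173. 398. 296.] 5230
scene lens 0.71 [307. 209. 328. 248.] 527
scene pinhole 0.6 [200. 194. 274. 233.] 1911
scene stand 0.81 [277. 316. 416. 397.] 4210
scene green_filter 0.75 [370. 292. 399. 348.] 982
scene blue_filter 0.74 [339. 310. 361. 361.] 1000
scene pad 0.94 [200. 196. 273. 233.] 1825
scene beaker 0.72 [303. 173. 322. 205.] 519
top rail 0.74 [254. 138. 334. 337.] 7794
top red_filter 0.94 [280. 205. 299. 228.] 368
top lens 0.77 [287. 234. 306. 259.] 413
top pinhole 0.96 [292. 260. 314. 289.] 373
top stand 0.88 [413. 242. 458. 356.] 3569
top green_filter 0.96 [423. 253. 457. 276.] 559
top pad 0.84 [155. 254. 226. 340.] 4474
top beaker 0.96 [196. 189. 229. 218.] 571
stand ((494.4614562988281, -259.7470397949219), (90.54499816894531, 250.9926300048828), 85.45805358886719)
pad ((515.1099243164062, 275.25872802734375), (122.49103546142578, 182.68655395507812), 78.57112121582031)
```

View pics/z1.png

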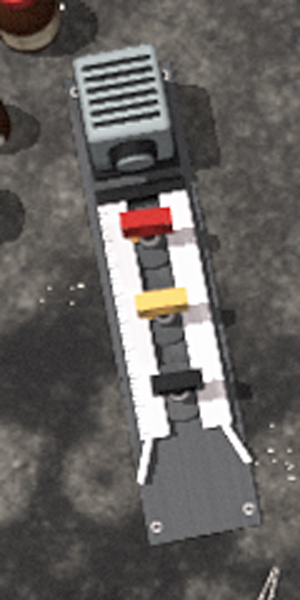

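View pics/m.png

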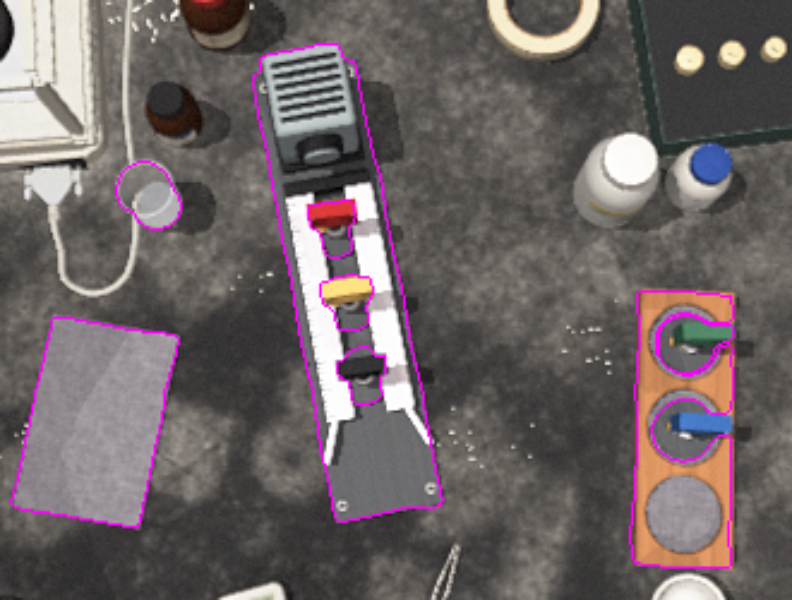

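```bash
python3 - <<'E'
from h import *
import pickle
np.set_printoptions(precision=4,suppress=True)
F=pickle.load(open("F0.pkl","rb"));f=F["top"];fs=F["scene"]
m=F["topM"]["rail"]
L=[];Rr=[]
for r in range(235,322,2):
    c=np.where(m[r])[0]
    L.append(atz(f,(c.min(),r),.006)[:2])
    if r<312:Rr.append(atz(f,(c.max()+0.,r),.006)[:2])
L=np.array(L);Rr=np.array(Rr)
def lf(P):
    v=cv2.fitLine((P*1000).astype(np.float32),cv2.DIST_HUBER,0,.01,.01).ravel(); 
    return v/ (1 if v[0]>0 else -1) if 0 else v
for P in(L,Rr):
    v=lf(P);d=v[:2]*np.sign(v[0]);print("edge",np.degrees(np.arctan2(d[1],d[0])),v[2:],"resid")
Z=lambda u,v:(230+u/2.5-.3,120+v/2.5-.3)
for nm,u,v,z in(("FL",149,545,.006),("FR",260,522,.006),("sL",156,526,.006),("sR",249,509,.006),("lipLin",168,432,.02),("lipRin",203,428,.02),("slotLback",129,198,.023),("slotRback",160,193,.023)):
    print(nm,atz(f,Z(u,v),z)*1000)
# colour masks of frames, top & scene
for n in("top","scene"):
    ff=F[n];hsv=cv2.cvtColor(ff["frame"],cv2.COLOR_BGR2HSV)
    box=dict(red=(278,200,302,222),lens=(282,232,308,250),pin=(288,264,315,284),green=(428,250,460,270),blue=(428,290,460,306)) if n=="top" else dict(red=(330,196,352,224),lens=(306,208,330,236),pin=(286,220,306,246),green=(374,294,400,330),blue=(340,306,364,344))
    for k,(a,b,c,d) in box.items():
        h=hsv[b:d,a:c].astype(int);g=ff["frame"][b:d,a:c].astype(int)
        if k=="red":mm=((h[...,0]<8)|(h[...,0]>172))&(h[...,1]>150)
        if k=="lens":mm=(h[...,0]>15)&(h[...,0]<32)&(h[...,1]>110)
        if k=="pin":mm=(h[...,2]<45)
        if k=="green":mm=(h[...,0]>50)&(h[...,0]<95)&(h[...,1]>110)
        if k=="blue":mm=(h[...,0]>100)&(h[...,0]<125)&(h[...,1]>120)
        ys,xs=np.where(mm);P=np.stack([xs+a,ys+b],1).astype(np.float32)
        print(n,k,len(P),cv2.minAreaRect(P))
    x0,y0,x1,y1=(278,195,318,295) if n=="top" else (270,180,370,290)
    cv2.imwrite(f"pics/c_{n}.png",cv2.resize(ff["frame"][y0:y1,x0:x1],None,fx=6 if n=="top" else 5,fy=6 if n=="top" else 5,interpolation=cv2.INTER_CUBIC))
cv2.imwrite("pics/c_st.png",cv2.resize(f["frame"][235:365,405:470],None,fx=4.5,fy=4.5,interpolation=cv2.INTER_CUBIC))
E
```

```text
edge 9.666612 [546.462   78.3565] resid
edge 9.182324 [556.0171 -20.9032] resid
FL [416.4416  56.6707   6.    ]
FR [433.8194 -40.4723   6.    ]
sL [432.6318  50.2602   6.    ]
sR [445.2843 -31.2215   6.    ]
lipLin [513.1929  37.7245  20.    ]
lipRin [515.9091   7.1666  20.    ]
slotLback [722.3388  68.0352  23.    ]
slotRback [726.2098  40.3     23.    ]
top red 202 ((288.0, 207.0), (14.0, 20.0), 90.0)
top lens 190 ((294.3648681640625, 240.6891632080078), (11.343530654907227, 19.563480377197266), 80.53767395019531)
top pin 49 ((300.7823791503906, 272.22943115234375), (18.76448631286621, 12.690433502197266), 12.52880573272705)
top green 17 ((442.5414123535156, 259.2034606933594), (7.516418933868408, 23.37136459350586), 86.633544921875)
top blue 191 ((442.0, 296.0), (8.0, 24.0), 90.0)
scene red 311 ((339.5, 210.5), (25.0, 15.0), 90.0)
scene lens 296 ((317.5, 222.0), (26.0, 17.0), 90.0)
scene pin 298 ((294.6747131347656, 233.81005859375), (24.912860870361328, 17.51169204711914), 82.40535736083984)
scene green 390 ((386.2500305175781, 311.2500305175781), (28.991374969482422, 18.384775161743164), 45.0)
scene blue 435 ((350.67926025390625, 324.6226501464844), (33.99500274658203, 17.28888702392578), 60.945396423339844)
```

View pics/c_top.png

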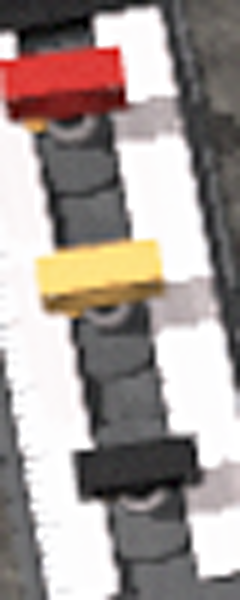

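View pics/c_scene.png

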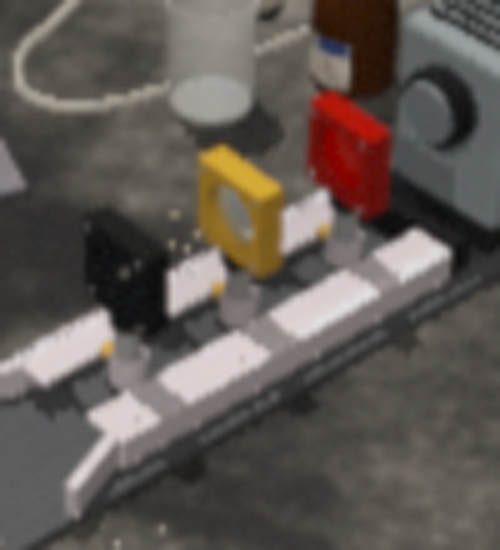

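View pics/c_st.png

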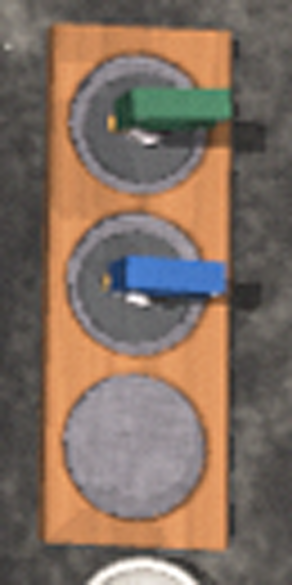

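```bash
cat >> h.py <<'E'
from scipy.spatial.transform import Rotation as Ro
def pose():
    s=state();q=s["tool_rot"];R=Ro.from_quat([q[1],q[2],q[3],q[0]]);return np.array(s["tool_pos"]),R,s
def need(p,yaw_deg):
    """slide in the present tool frame and rotvec in tool frame to reach TCP p, tool x at world yaw, tool down"""
    P,R,s=pose();c,n=np.cos(np.radians(yaw_deg)),np.sin(np.radians(yaw_deg))
    T=Ro.from_matrix(np.array([[c,n,0],[n,-c,0],[0,0,-1.]]).T.T)
    T=Ro.from_matrix(np.column_stack([[c,n,0],[n,-c,0],[0,0,-1]]))
    rv=(R.inv()*T).as_rotvec(degrees=True);d=(np.array(p)-P)*1000
    print("now",P.round(4),"t",round(s["time"],2),"rot(deg)",rv.round(2),"slide if before rot",R.inv().apply(d).round(1),"slide after rot",T.inv().apply(d).round(1))
E
python3 - <<'E'
from h import *
import pickle
np.set_printoptions(precision=4,suppress=True)
F=pickle.load(open("F0.pkl","rb"));f=F["top"];fs=F["scene"]
Z=lambda u,v:(405+u/4.5-.4,235+v/4.5-.4)
for u,v in((50,25),(231,32),(228,549),(43,543)): print("stand",atz(f,Z(u,v),.02)*1000)
for u,v in((137,124),(137,284),(135,447)): print("seat",atz(f,Z(u,v),.02)*1000)
Z=lambda u,v:(278+u/6-.4,195+v/6-.4)
for n,u,v in(("red",65,77),("lens",100,268),("pin",138,465)): print(n,atz(f,Z(u,v),.098)*1000)
for n,uv in(("red",(290.2,215.9)),("lens",(300.2,246.1)),("pin",(299.6,274.6))): print(n,atz(f,uv,.006)*1000)
for n,uv in(("red",(337.1,234.6)),("lens",(317.3,245.2)),("pin",(297.4,257.7))): print("scene",n,atz(fs,uv,.006)*1000)
for n,uv in(("green",(435.4,263.5)),("blue",(434.8,299))): print(n,atz(f,uv,.01)*1000)
for n,uv in(("green",(383.8,331.6)),("blue",(349.8,352.1))): print(n,atz(fs,uv,.01)*1000)
need((.54,.03,.27),189.3)
E
```

```text
stand [ 622.0718 -226.985    20.    ]
stand [ 616.3493 -315.4886   20.    ]
stand [ 367.8089 -297.8615   20.    ]
stand [ 372.7863 -210.1894   20.    ]
seat [ 572.1043 -266.7349   20.    ]
seat [ 494.3514 -262.1175   20.    ]
seat [ 416.7205 -256.5506   20.    ]
red [685.3132  49.6919  98.    ]
lens [617.6068  38.884   98.    ]
pin [549.0186  27.2887  98.    ]
red [686.7635  49.5235   6.    ]
lens [617.4385  28.5421   6.    ]
pin [553.6493  31.2717   6.    ]
scene red [683.1214  51.6249   6.    ]
scene lens [618.7756  42.3079   6.    ]
scene pin [554.1796  27.7258   6.    ]
green [ 570.3117 -269.5703   10.    ]
blue [ 492.1383 -263.6055   10.    ]
green [ 579.5649 -259.8743   10.    ]
blue [ 492.9757 -265.2458   10.    ]
now [0.2564 0.57   0.2313] t 2.5 rot(deg) [  0.     0.   -33.52] slide if before rot [-480.1 -376.1  -38.7] slide after rot [-192.6 -578.7  -38.7]
```

Request:
jog_arm(increments=[{"rotation": [0, 0, -5.6], "slide": [0, 0, -6]}, {"rotation": [0, 0, -5.6], "slide": [0, 0, -6]}, {"rotation": [0, 0, -5.6], "slide": [0, 0, -6]}, {"rotation": [0, 0, -5.6], "slide": [0, 0, -6]}, {"rotation": [0, 0, -5.6], "slide": [0, 0, -7]}, {"rotation": [0, 0, -5.5], "slide": [0, 0, -7]}, {"slide": [-12, -36, 0]}, {"slide": [-12, -36, 0]}, {"slide": [-12, -36, 0]}, {"slide": [-12, -36, 0]}, {"slide": [-12, -36, 0]}, {"slide": [-12, -36, 0]}, {"slide": [-12, -36, 0]}, {"slide": [-12, -36, 0]}, {"slide": [-12, -36, 0]}, {"slide": [-12, -36, 0]}, {"slide": [-12, -36, 0]}, {"slide": [-12, -36, 0]}, {"slide": [-12, -36, 0]}, {"slide": [-12, -36, 0]}], fingers=1)

```text
invalid input
```

Request:
jog_arm(increments=[{"slide": [-12, -36, 0]}, {"slide": [-12, -38, 0]}, {"slide": [0, 0, 0]}, {"slide": [0, 0, 0]}, {"slide": [0, 0, 0]}])

```text
invalid input
```

```bash
python3 - <<'E'
from h import *
f=optics.grab_frame("wrist");cv2.imwrite("pics/w1.png",f["frame"])
need((.54,.03,.27),189.3)
for th in("pinhole","lens","red_filter"):
    print(th,[(np.round(q["uv"],1),round(q["score"],2),(atz(f,q["uv"],.006)*1000).round(1)) for q in place_of(th,"wrist")[:2]])
E
```

```text
now [0.2565 0.5699 0.2313] t 2.55 rot(deg) [ -0.    -0.   -33.53] slide if before rot [-480.1 -376.   -38.7] slide after rot [-192.6 -578.7  -38.7]
pinhole []
lens []
red_filter []
```

View pics/w1.png

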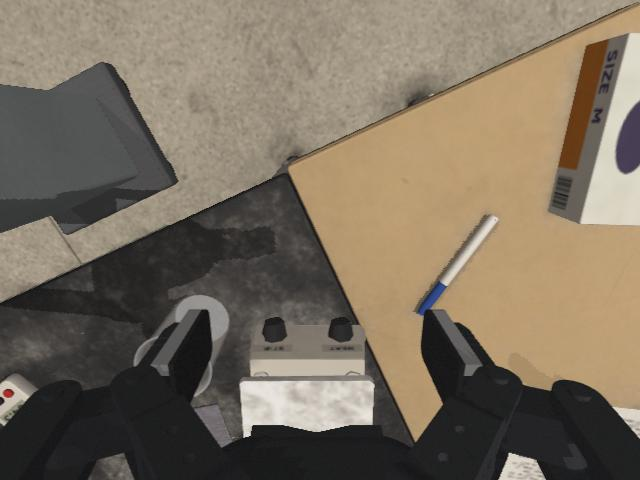

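Request:
jog_arm(increments=[{"slide": [0, 0, -6], "rotation": [0, 0, -5.6]}, {"slide": [0, 0, -6], "rotation": [0, 0, -5.6]}, {"slide": [0, 0, -6], "rotation": [0, 0, -5.6]}, {"slide": [0, 0, -6], "rotation": [0, 0, -5.6]}, {"slide": [0, 0, -7], "rotation": [0, 0, -5.6]}, {"slide": [0, 0, -7], "rotation": [0, 0, -5.5]}, {"slide": [-12, -36, 0], "rotation": [0, 0, 0]}, {"slide": [-12, -36, 0], "rotation": [0, 0, 0]}, {"slide": [-12, -36, 0], "rotation": [0, 0, 0]}, {"slide": [-12, -36, 0], "rotation": [0, 0, 0]}, {"slide": [-12, -36, 0], "rotation": [0, 0, 0]}, {"slide": [-12, -36, 0], "rotation": [0, 0, 0]}, {"slide": [-12, -36, 0], "rotation": [0, 0, 0]}, {"slide": [-12, -36, 0], "rotation": [0, 0, 0]}, {"slide": [-12, -36, 0], "rotation": [0, 0, 0]}, {"slide": [-12, -36, 0], "rotation": [0, 0, 0]}, {"slide": [-12, -36, 0], "rotation": [0, 0, 0]}, {"slide": [-12, -36, 0], "rotation": [0, 0, 0]}, {"slide": [-12, -36, 0], "rotation": [0, 0, 0]}, {"slide": [-12, -36, 0], "rotation": [0, 0, 0]}], fingers=1)

```text
time: 4.37
tool_pos: [0.504, 0.0978, 0.2696]
tool_rot: [0.0, -0.081, 0.997, 0.0]
contact_force: [-0.3, 0.5, -0.5]
gripper_width: 0.999
```

Request:
jog_arm(increments=[{"slide": [-12, -34, 0], "rotation": [0, 0, 0]}, {"slide": [-12, -36, 0], "rotation": [0, 0, 0]}, {"slide": [0, 0, 0], "rotation": [0, 0, 0]}, {"slide": [0, 0, 0], "rotation": [0, 0, 0]}])

```text
time: 4.7
tool_pos: [0.5389, 0.0328, 0.2691]
tool_rot: [-0.0, -0.079, 0.997, 0.0]
contact_force: [-1.0, 0.1, 0.2]
gripper_width: 1.0
```

```bash
python3 - <<'E'
from h import *
f=optics.grab_frame("wrist");cv2.imwrite("pics/w1.png",f["frame"])
need((.54,.03,.27),189.3)
for th in("pinhole","lens","red_filter"):
    print(th,[(np.round(q["uv"],1),round(q["score"],2),(atz(f,q["uv"],.006)*1000).round(1)) for q in place_of(th,"wrist")[:2]])
E
```

```text
now [0.5384 0.034  0.2691] t 4.75 rot(deg) [ 0.03 -0.03 -0.11] slide if before rot [-0.9 -4.2 -0.9] slide after rot [-0.9 -4.2 -0.9]
pinhole [(array([311.8, 202. ]), 0.93, array([544.5,  29.3,   6. ]))]
lens [(array([312.8, 263.8]), 0.7, array([618.6,  42. ,   6. ]))]
red_filter [(array([311.5, 314.5]), 0.69, array([686.2,  51. ,   6. ]))]
```

View pics/w1.png

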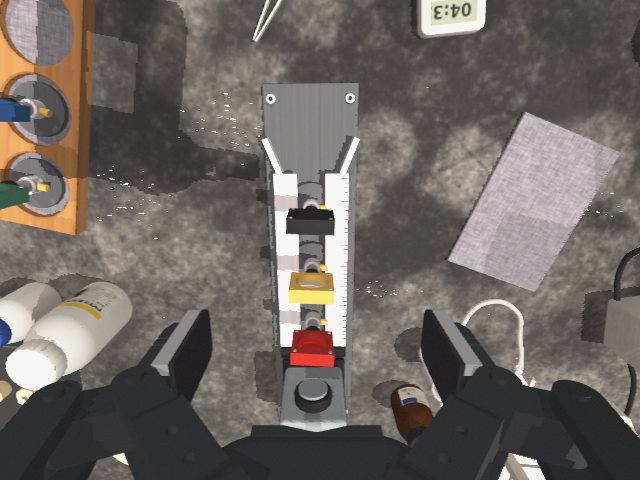

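```bash
python3 - <<'E'
from h import *
f=optics.grab_frame("wrist")
cv2.imwrite("pics/w1z.png",cv2.resize(f["frame"][75:380,250:370],None,fx=2.4,fy=1.9,interpolation=cv2.INTER_CUBIC))
cv2.imwrite("pics/w1a.png",cv2.resize(f["frame"][75:235,250:370],None,fx=5,fy=3.7,interpolation=cv2.INTER_CUBIC))
cv2.imwrite("pics/w1b.png",cv2.resize(f["frame"][220:380,250:370],None,fx=5,fy=3.7,interpolation=cv2.INTER_CUBIC))
E
```

```text
(no output)
```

View pics/w1a.png

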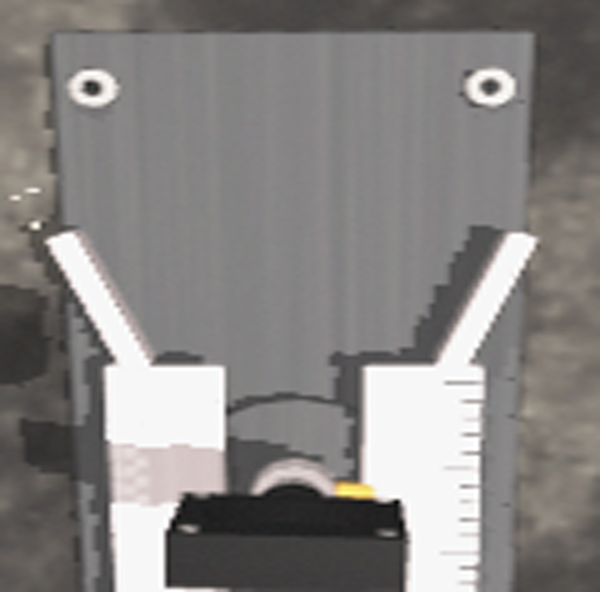

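View pics/w1b.png

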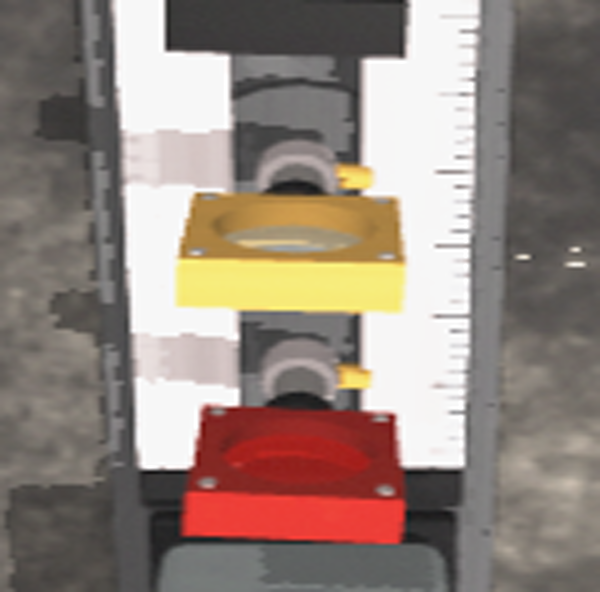

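```bash
python3 - <<'E'
from h import *
np.set_printoptions(precision=1,suppress=True)
f=optics.grab_frame("wrist")
A=lambda u,v:(250+u/5-.4,75+v/3.7-.4)
B=lambda u,v:(250+u/5-.4,220+v/3.7-.4)
W=lambda uv,z:atz(f,uv,z)*1000
fl,fr=W(A(52,32),.006),W(A(535,32),.006);print("front",fl,fr,(fl+fr)/2)
a,b=W(A(93,88),.006),W(A(490,87),.006);print("screws",a,b,(a+b)/2)
l1=(W(A(225,365),.023)+W(A(362,365),.023))/2;l2=(W(B(238,470),.023)+W(B(357,470),.023))/2
print("slot",l1,l2,np.degrees(np.arctan2(*(l2-l1)[1::-1])),np.linalg.norm(l2-l1))
o=l1[:2]+(l2-l1)[:2]/np.linalg.norm(l2-l1)*60;print("origin est",o)
for n,pts in(("pin",[A(165,534),A(408,534),B(165,50),B(407,54)]),("lens",[B(178,262),B(405,260),B(176,308),B(404,308)]),("red",[B(183,492),B(405,492),B(184,538),B(405,540)])):
    P=np.array([W(p,.098) for p in pts]);c=P.mean(0);e=P[0]-P[1];print(n,c,"w",np.linalg.norm(e[:2]),"th",np.linalg.norm(P[2]-P[0]),"yaw",np.degrees(np.arctan2(e[1],e[0])),np.degrees(np.arctan2(*(P[2]-P[3])[1::-1])))
E
```

```text
front [430.1 -40.2   6. ] [414.   57.8   6. ] [422.1   8.8   6. ]
screws [443.2 -30.1   6. ] [429.5  51.4   6. ] [436.4  10.6   6. ]
slot [510.5  23.1  23. ] [721.1  57.4  23. ] 9.239519144746888 213.29747621366417
origin est [569.7  32.8]
pin [547.5  29.2  98. ] w 43.30596762044321 th 13.200490420440055 yaw -80.64551608240295 -81.98144817422387
lens [616.1  40.8  98. ] w 43.140714576790344 th 13.15918833184531 yaw -79.89435336938602 -80.64360941682655
red [685.2  52.4  98. ] w 44.782343375652495 th 14.812320173851708 yaw -80.64233049718356 -81.46986214634418
```

```bash
python3 - <<'E'
from h import *
need((.548,.0289,.055),189.3)
E
```

```text
now [0.5381 0.0355 0.2695] t 5.0 rot(deg) [0.   0.02 0.08] slide if before rot [ -8.6  -8.2 214.5] slide after rot [ -8.7  -8.2 214.5]
```

Request:
jog_arm(increments=[{"slide": [-9, -7, 14], "rotation": [0, 0, 0]}, {"slide": [0, 0, 34], "rotation": [0, 0, 0]}, {"slide": [0, 0, 34], "rotation": [0, 0, 0]}, {"slide": [0, 0, 34], "rotation": [0, 0, 0]}, {"slide": [0, 0, 30], "rotation": [0, 0, 0]}, {"slide": [0, 0, 25], "rotation": [0, 0, 0]}, {"slide": [0, 0, 20], "rotation": [0, 0, 0]}, {"slide": [0, 0, 15], "rotation": [0, 0, 0]}, {"slide": [0, 0, 8], "rotation": [0, 0, 0]}, {"slide": [0, 0, 0], "rotation": [0, 0, 0]}, {"slide": [0, 0, 0], "rotation": [0, 0, 0]}])

```text
time: 5.92
tool_pos: [0.5486, 0.0294, 0.0557]
tool_rot: [0.0, -0.081, 0.997, -0.0]
contact_force: [0.1, -0.3, -0.4]
gripper_width: 1.001
```

```bash
python3 - <<'E'
from h import *
need((.548,.0289,.055),189.3)
f=optics.grab_frame("wrist");cv2.imwrite("pics/w2.png",f["frame"])
E
```

```text
now [0.5486 0.0294 0.0557] t 5.92 rot(deg) [-0.    0.01  0.02] slide if before rot [ 0.7 -0.4  0.7] slide after rot [ 0.7 -0.4  0.7]
```

View pics/w2.png

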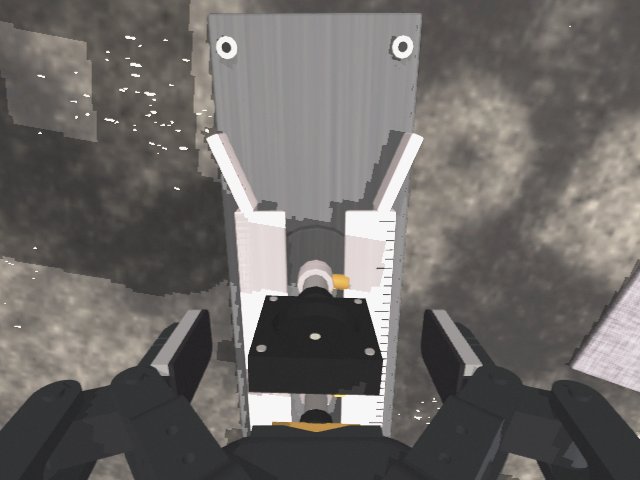

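Request:
jog_arm(increments=[{"slide": [0, 0, 0], "rotation": [0, 0, 0]}, {"slide": [0, 0, 0], "rotation": [0, 0, 0]}, {"slide": [0, 0, 0], "rotation": [0, 0, 0]}, {"slide": [0, 0, 0], "rotation": [0, 0, 0]}, {"slide": [0, 0, 0], "rotation": [0, 0, 0]}, {"slide": [0, 0, 0], "rotation": [0, 0, 0]}, {"slide": [0, 0, 0], "rotation": [0, 0, 0]}, {"slide": [0, 0, 0], "rotation": [0, 0, 0]}], fingers=0)

```text
time: 6.63
tool_pos: [0.5494, 0.0288, 0.0565]
tool_rot: [0.001, -0.081, 0.997, -0.0]
contact_force: [-0.5, 0.8, 5.5]
gripper_width: 0.505
```

```bash
python3 - <<'E'
from h import *
need((.548,.0289,.055),189.3);print(state()["gripper_width"])
f=optics.grab_frame("wrist");cv2.imwrite("pics/w3.png",f["frame"])
E
```

```text
now [0.5494 0.0288 0.0565] t 6.63 rot(deg) [-0.03  0.11 -0.03] slide if before rot [1.4 0.3 1.5] slide after rot [1.4 0.3 1.5]
0.5048214048008492
```

View pics/w3.png

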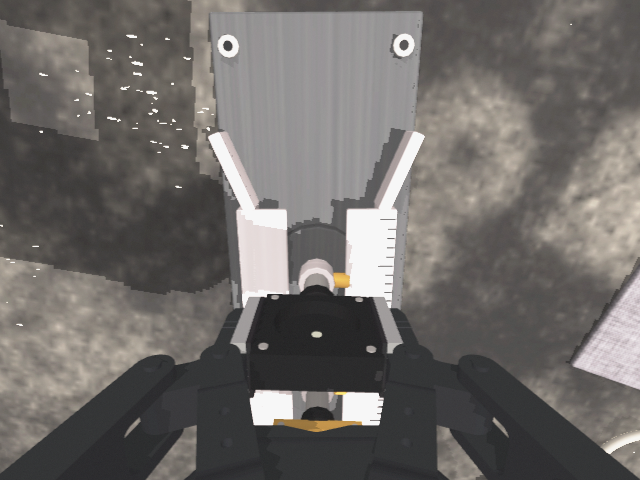

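Request:
jog_arm(increments=[{"slide": [0, 0, -1.5], "rotation": [0, 0, 0]}, {"slide": [0, 0, -1], "rotation": [0, 0, 0]}, {"slide": [0, 0, 0], "rotation": [0, 0, 0]}, {"slide": [0, 0, 0], "rotation": [0, 0, 0]}])

```text
time: 7.02
tool_pos: [0.5476, 0.029, 0.0569]
tool_rot: [-0.001, -0.081, 0.997, 0.0]
contact_force: [-0.4, -0.2, -2.4]
gripper_width: 0.508
```

Request:
jog_arm(increments=[{"slide": [5, 0, 0], "rotation": [0, 0, 0]}, {"slide": [10, 0, 0], "rotation": [0, 0, 0]}, {"slide": [12, 0, 0], "rotation": [0, 0, 0]}, {"slide": [12, 0, 0], "rotation": [0, 0, 0]}, {"slide": [12, 0, 0], "rotation": [0, 0, 0]}, {"slide": [12, 0, 0], "rotation": [0, 0, 0]}, {"slide": [12, 0, 0], "rotation": [0, 0, 0]}, {"slide": [10, 0, 0], "rotation": [0, 0, 0]}, {"slide": [5, 0, 0], "rotation": [0, 0, 0]}])

```text
time: 7.77
tool_pos: [0.4574, 0.0144, 0.057]
tool_rot: [-0.001, -0.081, 0.997, 0.0]
contact_force: [-0.4, 1.2, -2.6]
gripper_width: 0.507
```

```bash
python3 - <<'E'
from h import *
need((.548,.0289,.055),189.3);print(state()["gripper_width"],state()["contact_force"])
f=optics.grab_frame("top");cv2.imwrite("pics/t3.png",cv2.resize(f["frame"][100:380,140:480],None,fx=2.2,fy=2.1))
E
```

```text
now [0.4574 0.0144 0.057 ] t 7.77 rot(deg) [ 0.02 -0.1  -0.03] slide if before rot [-91.8  -0.3   1.9] slide after rot [-91.8  -0.3   2. ]
0.5069489538113134 [-0.35819623  1.18638115 -2.5991418 ]
```

View pics/t3.png

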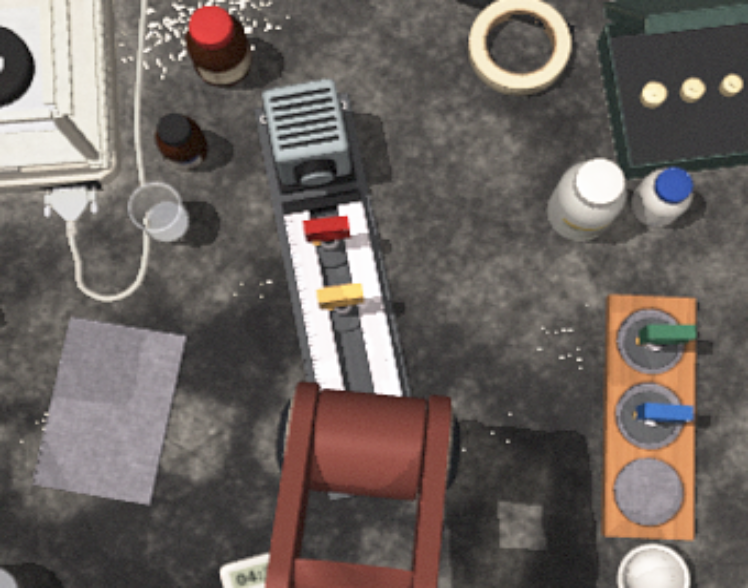

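Request:
jog_arm(increments=[{"slide": [0, 0, -15], "rotation": [0, 0, 0]}, {"slide": [0, 0, -25], "rotation": [0, 0, 0]}, {"slide": [-2, 10, -10], "rotation": [0, 0, 0]}, {"slide": [-6, 30, 0], "rotation": [0, 0, 0]}, {"slide": [-8, 34, 0], "rotation": [0, 0, 0]}, {"slide": [-8, 34, 0], "rotation": [0, 0, 0]}, {"slide": [-8, 34, 0], "rotation": [0, 0, 0]}, {"slide": [-8, 34, 0], "rotation": [0, 0, 0]}, {"slide": [-8, 34, 0], "rotation": [0, 0, 0]}, {"slide": [-6, 30, 0], "rotation": [0, 0, 0]}, {"slide": [-4, 22, 0], "rotation": [0, 0, 0]}, {"slide": [0, 0, 14], "rotation": [0, 0, 0]}, {"slide": [0, 0, 16], "rotation": [0, 0, 0]}, {"slide": [0, 0, 12], "rotation": [0, 0, 0]}, {"slide": [0, 0, 6], "rotation": [0, 0, 0]}, {"slide": [0, 0, 3], "rotation": [0, 0, 0]}, {"slide": [0, 0, 2], "rotation": [0, 0, 0]}, {"slide": [0, 0, 0], "rotation": [0, 0, 0]}, {"slide": [0, 0, 0], "rotation": [0, 0, 0]}])

```text
time: 9.4
tool_pos: [0.4754, 0.2824, 0.0556]
tool_rot: [0.001, -0.081, 0.997, 0.0]
contact_force: [0.5, 0.6, -2.1]
gripper_width: 0.507
```

```bash
python3 - <<'E'
from h import *
need((.474,.283,.0535),189.3);print(state()["gripper_width"],state()["contact_force"])
f=optics.grab_frame("wrist");cv2.imwrite("pics/w4.png",f["frame"])
f=optics.grab_frame("scene");cv2.imwrite("pics/s4.png",cv2.resize(f["frame"][120:320,120:420],None,fx=2.6,fy=2.6))
E
```

```text
now [0.4754 0.2824 0.0556] t 9.4 rot(deg) [ 0.02  0.09 -0.05] slide if before rot [1.2 0.8 2.1] slide after rot [1.2 0.8 2.1]
0.5069595278125407 [ 0.52863169  0.62236443 -2.05733206]
```

View pics/w4.png

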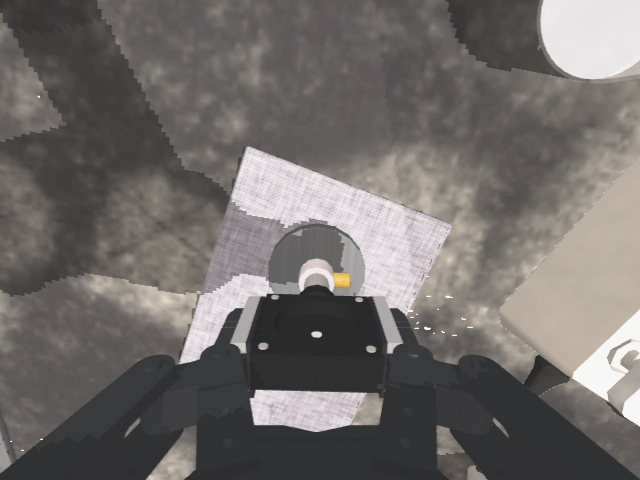

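View pics/s4.png

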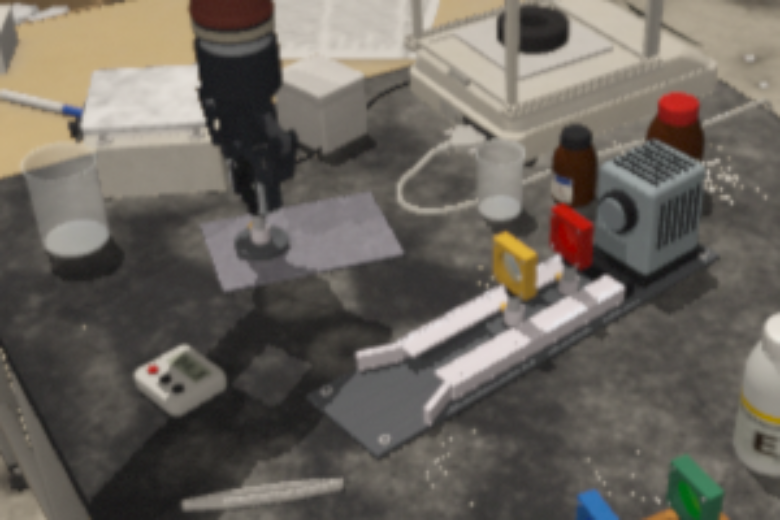

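Request:
jog_arm(increments=[{"slide": [0, 0, 0.7], "rotation": [0, 0, 0]}, {"slide": [0, 0, 0.7], "rotation": [0, 0, 0]}, {"slide": [0, 0, 0], "rotation": [0, 0, 0]}, {"slide": [0, 0, 0], "rotation": [0, 0, 0]}])

```text
time: 9.83
tool_pos: [0.4753, 0.2826, 0.0545]
tool_rot: [0.001, -0.081, 0.997, 0.0]
contact_force: [-2.2, -1.3, 5.1]
gripper_width: 0.507
```

Request:
jog_arm(increments=[{"slide": [0, 0, 0], "rotation": [0, 0, 0]}, {"slide": [0, 0, 0], "rotation": [0, 0, 0]}, {"slide": [0, 0, 0], "rotation": [0, 0, 0]}, {"slide": [0, 0, 0], "rotation": [0, 0, 0]}, {"slide": [0, 0, 0], "rotation": [0, 0, 0]}, {"slide": [0, 0, -10], "rotation": [0, 0, 0]}, {"slide": [0, 0, -25], "rotation": [0, 0, 0]}, {"slide": [0, 0, -30], "rotation": [0, 0, 0]}, {"slide": [0, 0, -25], "rotation": [0, 0, 0]}], fingers=1)

```text
time: 10.58
tool_pos: [0.4747, 0.2824, 0.1455]
tool_rot: [0.0, -0.081, 0.997, 0.0]
contact_force: [0.6, 0.0, 0.2]
gripper_width: 1.003
```

Request:
jog_arm(increments=[{"slide": [-5, -12, 0], "rotation": [0, 0, 0]}, {"slide": [-12, -32, 0], "rotation": [0, 0, 0]}, {"slide": [-14, -36, 0], "rotation": [0, 0, 0]}, {"slide": [-14, -36, 0], "rotation": [0, 0, 0]}, {"slide": [-14, -36, 0], "rotation": [0, 0, 0]}, {"slide": [-14, -36, 0], "rotation": [0, 0, 0]}, {"slide": [-14, -36, 0], "rotation": [0, 0, 0]}, {"slide": [-10, -26, 0], "rotation": [0, 0, 0]}, {"slide": [-4, -12, 0], "rotation": [0, 0, 0]}, {"slide": [0, 0, 15], "rotation": [0, 0, 0]}, {"slide": [0, 0, 25], "rotation": [0, 0, 0]}, {"slide": [0, 0, 25], "rotation": [0, 0, 0]}, {"slide": [0, 0, 15], "rotation": [0, 0, 0]}, {"slide": [0, 0, 8], "rotation": [0, 0, 0]}, {"slide": [0, 0, 0], "rotation": [0, 0, 0]}, {"slide": [0, 0, 0], "rotation": [0, 0, 0]}])

```text
time: 11.92
tool_pos: [0.6166, 0.0404, 0.0557]
tool_rot: [-0.0, -0.081, 0.997, 0.0]
contact_force: [0.7, 0.3, 1.3]
gripper_width: 0.995
```

```bash
python3 - <<'E'
from h import *
need((.6163,.0404,.055),189.3);print(state()["gripper_width"],state()["contact_force"])
f=optics.grab_frame("wrist");cv2.imwrite("pics/w5.png",f["frame"])
f=optics.grab_frame("scene");cv2.imwrite("pics/s5.png",cv2.resize(f["frame"][120:320,120:420],None,fx=2.6,fy=2.6))
E
```

```text
now [0.6166 0.0404 0.0557] t 11.92 rot(deg) [ 0.01 -0.   -0.  ] slide if before rot [0.2 0.1 0.7] slide after rot [0.2 0.1 0.7]
0.9950727119725323 [0.66480529 0.33026182 1.2972606 ]
```

View pics/w5.png

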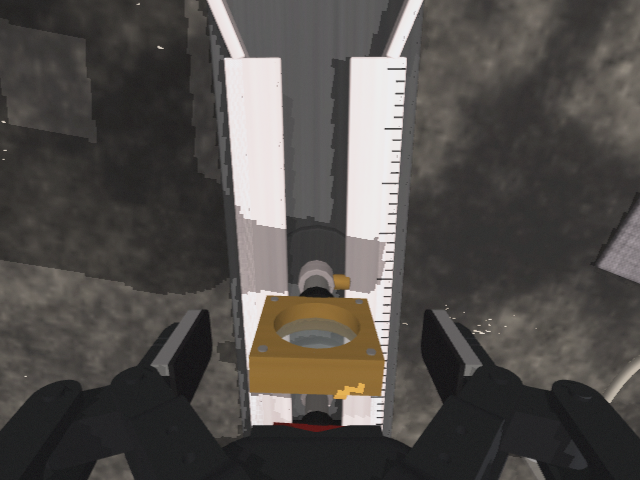

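View pics/s5.png

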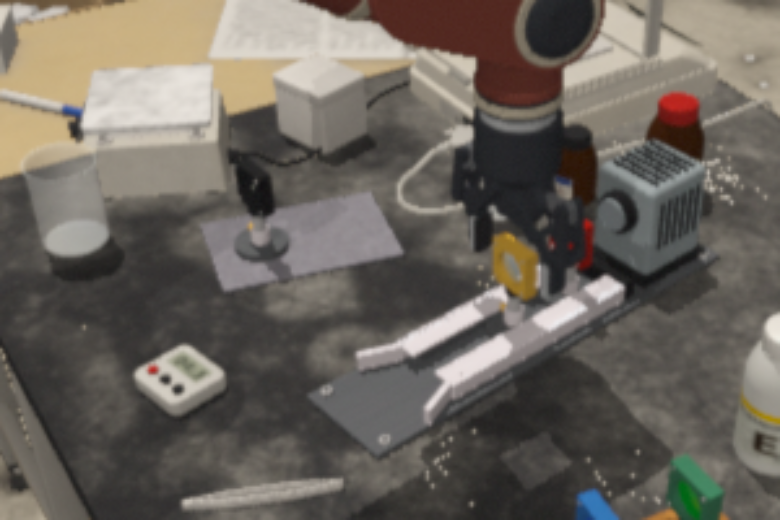

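Request:
jog_arm(increments=[{"slide": [0, 0, 0], "rotation": [0, 0, 0]}, {"slide": [0, 0, 0], "rotation": [0, 0, 0]}, {"slide": [0, 0, 0], "rotation": [0, 0, 0]}, {"slide": [0, 0, 0], "rotation": [0, 0, 0]}, {"slide": [0, 0, 0], "rotation": [0, 0, 0]}, {"slide": [0, 0, 0], "rotation": [0, 0, 0]}, {"slide": [0, 0, 0], "rotation": [0, 0, 0]}, {"slide": [0, 0, -1.5], "rotation": [0, 0, 0]}, {"slide": [0, 0, -1], "rotation": [0, 0, 0]}, {"slide": [0, 0, 0], "rotation": [0, 0, 0]}, {"slide": [0, 0, 0], "rotation": [0, 0, 0]}], fingers=0)

```text
time: 12.93
tool_pos: [0.6157, 0.0401, 0.0568]
tool_rot: [-0.001, -0.081, 0.997, 0.0]
contact_force: [-0.1, 0.4, -3.0]
gripper_width: 0.507
```

Request:
jog_arm(increments=[{"slide": [5, 0, 0], "rotation": [0, 0, 0]}, {"slide": [12, 0, 0], "rotation": [0, 0, 0]}, {"slide": [14, 0, 0], "rotation": [0, 0, 0]}, {"slide": [14, 0, 0], "rotation": [0, 0, 0]}, {"slide": [14, 0, 0], "rotation": [0, 0, 0]}, {"slide": [14, 0, 0], "rotation": [0, 0, 0]}, {"slide": [14, 0, 0], "rotation": [0, 0, 0]}, {"slide": [14, 0, 0], "rotation": [0, 0, 0]}, {"slide": [14, 0, 0], "rotation": [0, 0, 0]}, {"slide": [14, 0, 0], "rotation": [0, 0, 0]}, {"slide": [12, 0, 0], "rotation": [0, 0, 0]}, {"slide": [10, 0, 0], "rotation": [0, 0, 0]}, {"slide": [8, 0, 0], "rotation": [0, 0, 0]}, {"slide": [0, 0, 0], "rotation": [0, 0, 0]}])

```text
time: 14.1
tool_pos: [0.4578, 0.0144, 0.0572]
tool_rot: [-0.001, -0.081, 0.997, 0.0]
contact_force: [-0.2, 2.2, -2.7]
gripper_width: 0.507
```

Request:
jog_arm(increments=[{"slide": [0, 0, -15], "rotation": [0, 0, 0]}, {"slide": [0, 0, -25], "rotation": [0, 0, 0]}, {"slide": [-6, 10, -10], "rotation": [0, 0, 0]}, {"slide": [-16, 25, 0], "rotation": [0, 0, 0]}, {"slide": [-18, 32, 0], "rotation": [0, 0, 0]}, {"slide": [-18, 32, 0], "rotation": [0, 0, 0]}, {"slide": [-18, 32, 0], "rotation": [0, 0, 0]}, {"slide": [-18, 32, 0], "rotation": [0, 0, 0]}, {"slide": [-18, 32, 0], "rotation": [0, 0, 0]}, {"slide": [-16, 25, 0], "rotation": [0, 0, 0]}, {"slide": [-8, 13, 0], "rotation": [0, 0, 0]}, {"slide": [0, 0, 14], "rotation": [0, 0, 0]}, {"slide": [0, 0, 16], "rotation": [0, 0, 0]}, {"slide": [0, 0, 12], "rotation": [0, 0, 0]}, {"slide": [0, 0, 6], "rotation": [0, 0, 0]}, {"slide": [0, 0, 3], "rotation": [0, 0, 0]}, {"slide": [0, 0, 2], "rotation": [0, 0, 0]}, {"slide": [0, 0, 1.2], "rotation": [0, 0, 0]}, {"slide": [0, 0, 0], "rotation": [0, 0, 0]}])

```text
time: 15.68
tool_pos: [0.557, 0.2662, 0.0545]
tool_rot: [0.001, -0.081, 0.997, 0.0]
contact_force: [-0.4, 0.7, -1.7]
gripper_width: 0.509
```

```bash
python3 - <<'E'
from h import *
need((.556,.267,.0535),189.3);print(state()["gripper_width"],state()["contact_force"])
f=optics.grab_frame("wrist");cv2.imwrite("pics/w6.png",f["frame"])
f=optics.grab_frame("scene");cv2.imwrite("pics/s6.png",cv2.resize(f["frame"][120:320,120:420],None,fx=2.6,fy=2.6))
E
```

```text
now [0.557  0.2662 0.0545] t 15.68 rot(deg) [ 0.02  0.1  -0.05] slide if before rot [0.8 0.9 1. ] slide after rot [0.8 0.9 1. ]
0.5092203646986354 [-0.41115108  0.66967991 -1.67484623]
```

View pics/w6.png

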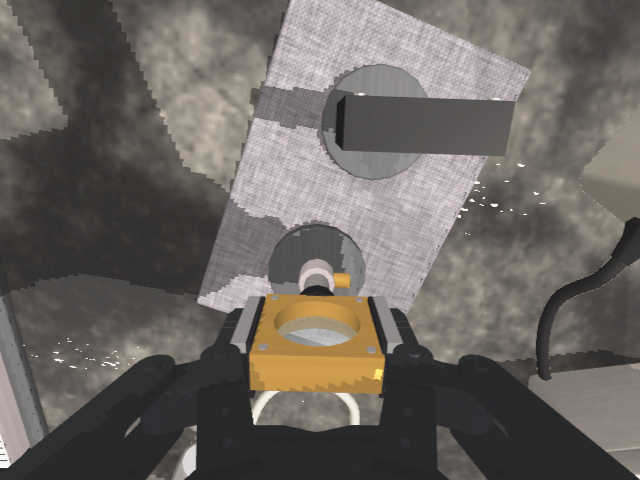

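View pics/s6.png

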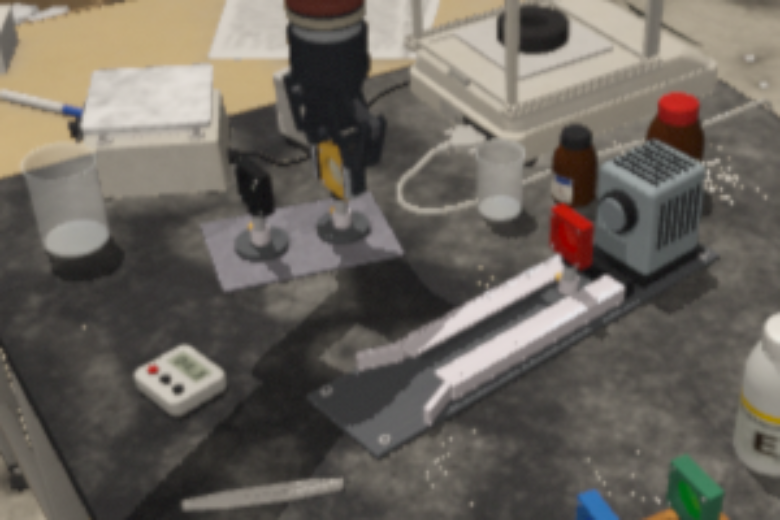

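Request:
jog_arm(increments=[{"slide": [0, 0, 0.6], "rotation": [0, 0, 0]}, {"slide": [0, 0, 0], "rotation": [0, 0, 0]}, {"slide": [0, 0, 0], "rotation": [0, 0, 0]}])

```text
time: 16.03
tool_pos: [0.557, 0.2664, 0.0544]
tool_rot: [0.001, -0.081, 0.997, -0.0]
contact_force: [-1.9, -0.4, 5.1]
gripper_width: 0.51
```

Request:
jog_arm(increments=[{"slide": [0, 0, 0], "rotation": [0, 0, 0]}, {"slide": [0, 0, 0], "rotation": [0, 0, 0]}, {"slide": [0, 0, 0], "rotation": [0, 0, 0]}, {"slide": [0, 0, 0], "rotation": [0, 0, 0]}, {"slide": [0, 0, 0], "rotation": [0, 0, 0]}, {"slide": [0, 0, -10], "rotation": [0, 0, 0]}, {"slide": [0, 0, -25], "rotation": [0, 0, 0]}, {"slide": [0, 0, -30], "rotation": [0, 0, 0]}, {"slide": [0, 0, -25], "rotation": [0, 0, 0]}], fingers=1)

```text
time: 16.78
tool_pos: [0.5564, 0.2664, 0.1452]
tool_rot: [0.0, -0.081, 0.997, 0.0]
contact_force: [0.2, 0.0, -0.1]
gripper_width: 0.999
```

Request:
jog_arm(increments=[{"slide": [-4, -10, 0], "rotation": [0, 0, 0]}, {"slide": [-12, -30, 0], "rotation": [0, 0, 0]}, {"slide": [-14, -35, 0], "rotation": [0, 0, 0]}, {"slide": [-14, -35, 0], "rotation": [0, 0, 0]}, {"slide": [-14, -35, 0], "rotation": [0, 0, 0]}, {"slide": [-14, -35, 0], "rotation": [0, 0, 0]}, {"slide": [-14, -33, 0], "rotation": [0, 0, 0]}, {"slide": [-6, -20, 0], "rotation": [0, 0, 0]}, {"slide": [0, 0, 10], "rotation": [0, 0, 0]}, {"slide": [0, 0, 20], "rotation": [0, 0, 0]}, {"slide": [0, 0, 0], "rotation": [0, 0, 0]}, {"slide": [0, 0, 0], "rotation": [0, 0, 0]}])

```text
time: 17.78
tool_pos: [0.6828, 0.0517, 0.1109]
tool_rot: [-0.002, -0.081, 0.997, 0.0]
contact_force: [-1.1, 0.9, 0.4]
gripper_width: 1.0
```

```bash
python3 - <<'E'
from h import *
need((.6852,.0515,.059),189.3);print(state()["gripper_width"],state()["contact_force"])
f=optics.grab_frame("wrist");cv2.imwrite("pics/w7.png",f["frame"])
f=optics.grab_frame("scene");cv2.imwrite("pics/s7.png",cv2.resize(f["frame"][120:320,120:420],None,fx=2.6,fy=2.6))
E
```

```text
now [0.6828 0.0517 0.1109] t 17.78 rot(deg) [ 0.06 -0.25 -0.  ] slide if before rot [-2.5 -0.6 51.9] slide after rot [-2.3 -0.6 51.9]
0.9997637551340738 [-1.07107431  0.873289    0.44955649]
```

View pics/w7.png

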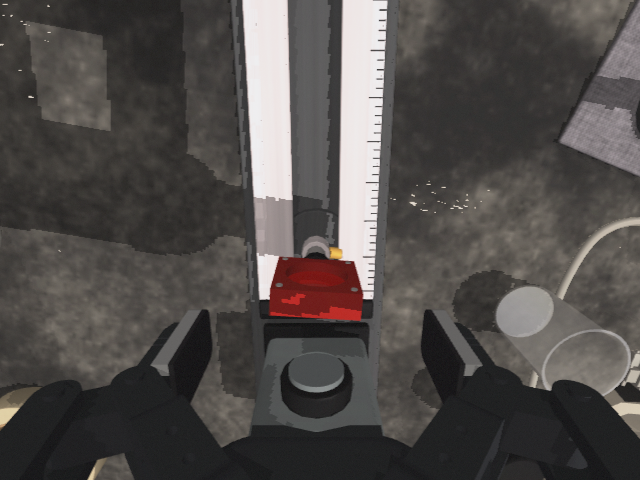

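View pics/s7.png

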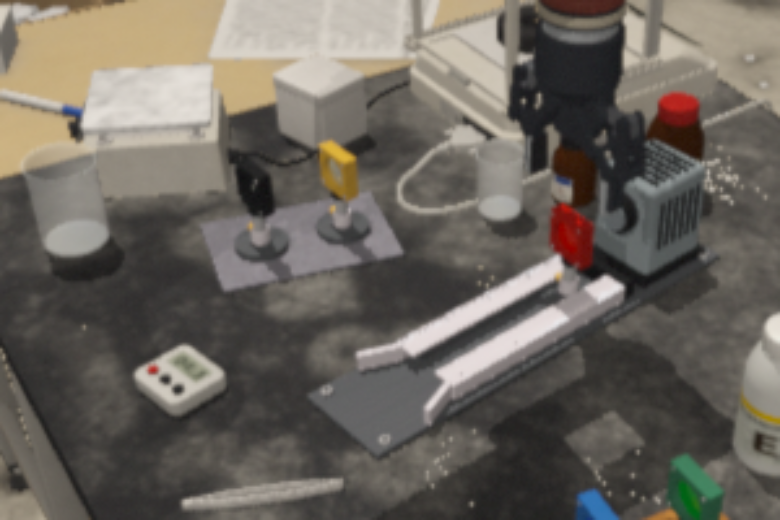

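Request:
jog_arm(increments=[{"slide": [-1, 0, 15], "rotation": [0, 0, 0]}, {"slide": [0, 0, 15], "rotation": [0, 0, 0]}, {"slide": [0, 0, 10], "rotation": [0, 0, 0]}, {"slide": [0, 0, 8], "rotation": [0, 0, 0]}, {"slide": [0, 0, 5], "rotation": [0, 0, 0]}, {"slide": [0, 0, 0], "rotation": [0, 0, 0]}, {"slide": [0, 0, 0], "rotation": [0, 0, 0]}])

```text
time: 18.47
tool_pos: [0.6854, 0.0514, 0.0596]
tool_rot: [-0.0, -0.081, 0.997, 0.0]
contact_force: [-0.4, 0.9, -0.0]
gripper_width: 1.004
```

```bash
python3 - <<'E'
from h import *
need((.6852,.0515,.059),189.3);print(state()["gripper_width"],state()["contact_force"])
f=optics.grab_frame("wrist");cv2.imwrite("pics/w8.png",f["frame"])
E
```

```text
now [0.6854 0.0514 0.0596] t 18.47 rot(deg) [ 0.01 -0.04 -0.02] slide if before rot [0.2 0.2 0.6] slide after rot [0.2 0.2 0.6]
1.0039072757541385 [-0.43874489  0.9180405  -0.04904228]
```

View pics/w8.png

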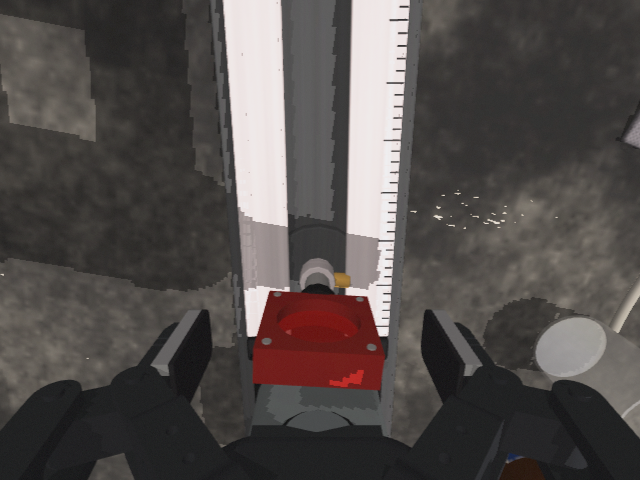

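Request:
jog_arm(increments=[{"slide": [0, 0, 0], "rotation": [0, 0, 0]}, {"slide": [0, 0, 0], "rotation": [0, 0, 0]}, {"slide": [0, 0, 0], "rotation": [0, 0, 0]}, {"slide": [0, 0, 0], "rotation": [0, 0, 0]}, {"slide": [0, 0, 0], "rotation": [0, 0, 0]}, {"slide": [0, 0, 0], "rotation": [0, 0, 0]}, {"slide": [0, 0, 0], "rotation": [0, 0, 0]}, {"slide": [0, 0, -1.5], "rotation": [0, 0, 0]}, {"slide": [0, 0, -1], "rotation": [0, 0, 0]}, {"slide": [0, 0, 0], "rotation": [0, 0, 0]}, {"slide": [0, 0, 0], "rotation": [0, 0, 0]}], fingers=0)

```text
time: 19.43
tool_pos: [0.6849, 0.0514, 0.0616]
tool_rot: [-0.001, -0.081, 0.997, 0.0]
contact_force: [0.2, 1.3, -2.3]
gripper_width: 0.508
```

Request:
jog_arm(increments=[{"slide": [5, 0, 0], "rotation": [0, 0, 0]}, {"slide": [12, 0, 0], "rotation": [0, 0, 0]}, {"slide": [14, 0, 0], "rotation": [0, 0, 0]}, {"slide": [14, 0, 0], "rotation": [0, 0, 0]}, {"slide": [14, 0, 0], "rotation": [0, 0, 0]}, {"slide": [14, 0, 0], "rotation": [0, 0, 0]}, {"slide": [14, 0, 0], "rotation": [0, 0, 0]}, {"slide": [14, 0, 0], "rotation": [0, 0, 0]}, {"slide": [14, 0, 0], "rotation": [0, 0, 0]}, {"slide": [0, 0, 0], "rotation": [0, 0, 0]}])

```text
time: 20.27
tool_pos: [0.5692, 0.0327, 0.0615]
tool_rot: [-0.002, -0.081, 0.997, 0.0]
contact_force: [0.1, 0.4, -1.7]
gripper_width: 0.508
```

Request:
jog_arm(increments=[{"slide": [14, 0, 0], "rotation": [0, 0, 0]}, {"slide": [14, 0, 0], "rotation": [0, 0, 0]}, {"slide": [14, 0, 0], "rotation": [0, 0, 0]}, {"slide": [14, 0, 0], "rotation": [0, 0, 0]}, {"slide": [14, 0, 0], "rotation": [0, 0, 0]}, {"slide": [14, 0, 0], "rotation": [0, 0, 0]}, {"slide": [14, 0, 0], "rotation": [0, 0, 0]}, {"slide": [10, 0, 0], "rotation": [0, 0, 0]}, {"slide": [6, 0, 0], "rotation": [0, 0, 0]}, {"slide": [0, 0, 0], "rotation": [0, 0, 0]}, {"slide": [0, 0, -15], "rotation": [0, 0, 0]}, {"slide": [0, 0, -25], "rotation": [0, 0, 0]}, {"slide": [0, 0, -10], "rotation": [0, 0, 0]}])

```text
time: 21.35
tool_pos: [0.4618, 0.0143, 0.1156]
tool_rot: [0.002, -0.081, 0.997, -0.0]
contact_force: [1.7, -0.3, -0.4]
gripper_width: 0.505
```

Request:
jog_arm(increments=[{"slide": [4, -12, 0], "rotation": [0, 0, 0]}, {"slide": [10, -30, 0], "rotation": [0, 0, 0]}, {"slide": [12, -36, 0], "rotation": [0, 0, 0]}, {"slide": [12, -36, 0], "rotation": [0, 0, 0]}, {"slide": [12, -36, 0], "rotation": [0, 0, 0]}, {"slide": [12, -36, 0], "rotation": [0, 0, 0]}, {"slide": [12, -36, 0], "rotation": [0, 0, 0]}, {"slide": [9, -28, 0], "rotation": [0, 0, 0]}, {"slide": [3, -11, 0], "rotation": [0, 0, 3]}, {"slide": [0, 0, 0], "rotation": [0, 0, 5]}, {"slide": [0, 0, 0], "rotation": [0, 0, 5]}, {"slide": [0, 0, 0], "rotation": [0, 0, 0]}, {"slide": [0, 0, 0], "rotation": [0, 0, 0]}])

```text
time: 22.43
tool_pos: [0.4172, -0.2573, 0.1126]
tool_rot: [0.0, 0.031, 1.0, -0.0]
contact_force: [-0.7, -0.3, -1.8]
gripper_width: 0.506
```

```bash
python3 - <<'E'
from h import *
need((.4167,-.2568,.066),176.25);print(state()["gripper_width"],state()["contact_force"])
f=optics.grab_frame("wrist");cv2.imwrite("pics/w9.png",f["frame"])
f=optics.grab_frame("scene");cv2.imwrite("pics/s9.png",cv2.resize(f["frame"][220:430,220:520],None,fx=2.6,fy=2.6))
E
```

```text
now [ 0.4172 -0.2573  0.1126] t 22.43 rot(deg) [-0.01  0.02  0.15] slide if before rot [ 0.6  0.5 46.6] slide after rot [ 0.5  0.5 46.6]
0.5060480821144968 [-0.66978738 -0.30783646 -1.82876902]
```

View pics/w9.png

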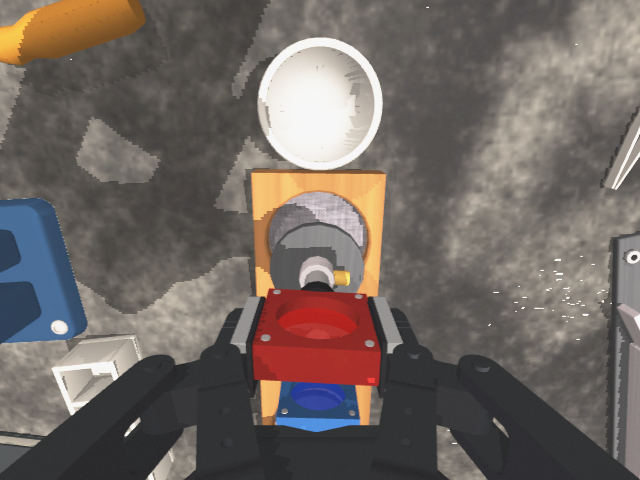

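View pics/s9.png

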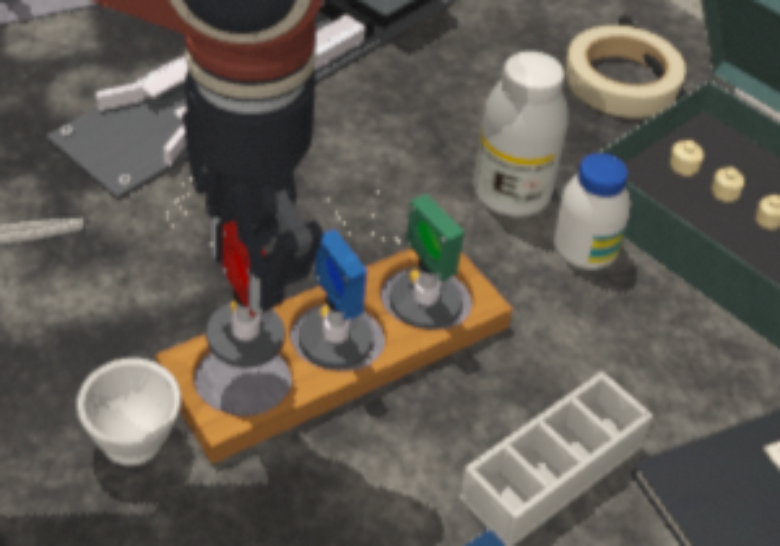

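```bash
python3 - <<'E'
from h import *
f=optics.grab_frame("wrist")
for p in((267,240),(368,240),(318,191)): print((atz(f,p,.02)*1000).round(1))
c=np.array([.4167,-.2568,.02])
print([proj(f,c+.035*np.array([np.cos(a),np.sin(a),0])).round(0) for a in np.radians([176,86,266])])
g=f["frame"].copy()
for a in np.radians(range(0,360,6)): cv2.circle(g,tuple(int(round(x)) for x in proj(f,c+.035*np.array([np.cos(a),np.sin(a),0]))),1,(0,255,0),-1)
cv2.imwrite("pics/w9b.png",g[150:330,220:420].repeat(3,0).repeat(3,1))
E
```

```text
[ 410.8 -289.8   20. ]
[ 415.2 -221.1   20. ]
[ 379.5 -253.    20. ]
[array([316., 195.]), array([367., 246.]), array([265., 245.])]
```

View pics/w9b.png

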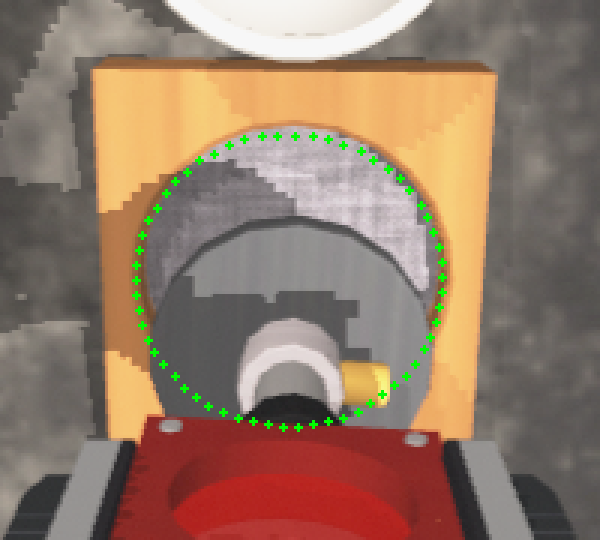

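Request:
jog_arm(increments=[{"slide": [2.5, 1, 10], "rotation": [0, 0, 0]}, {"slide": [0, 0, 15], "rotation": [0, 0, 0]}, {"slide": [0, 0, 10], "rotation": [0, 0, 0]}, {"slide": [0, 0, 6], "rotation": [0, 0, 0]}, {"slide": [0, 0, 4], "rotation": [0, 0, 0]}, {"slide": [0, 0, 2], "rotation": [0, 0, 0]}, {"slide": [0, 0, 1], "rotation": [0, 0, 0]}, {"slide": [0, 0, 0], "rotation": [0, 0, 0]}, {"slide": [0, 0, 0], "rotation": [0, 0, 0]}])

```text
time: 23.33
tool_pos: [0.4147, -0.2562, 0.0651]
tool_rot: [0.0, 0.032, 0.999, -0.0]
contact_force: [-0.5, -0.4, -1.7]
gripper_width: 0.505
```

Request:
jog_arm(increments=[{"slide": [0, 0, 0.8], "rotation": [0, 0, 0]}, {"slide": [0, 0, 0.8], "rotation": [0, 0, 0]}, {"slide": [0, 0, 0], "rotation": [0, 0, 0]}, {"slide": [0, 0, 0], "rotation": [0, 0, 0]}])

```text
time: 23.67
tool_pos: [0.4154, -0.2566, 0.065]
tool_rot: [0.001, 0.032, 0.999, -0.001]
contact_force: [-2.0, 1.2, 6.2]
gripper_width: 0.506
```

```bash
python3 - <<'E'
from h import *
f=optics.grab_frame("wrist");cv2.imwrite("pics/w10.png",f["frame"])
E
```

```text
(no output)
```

View pics/w10.png

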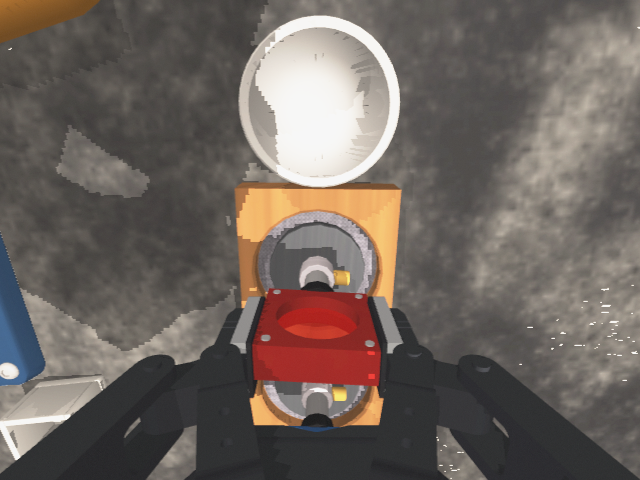

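Request:
jog_arm(increments=[{"slide": [0, 0, 0], "rotation": [0, 0, 0]}, {"slide": [0, 0, 0], "rotation": [0, 0, 0]}, {"slide": [0, 0, 0], "rotation": [0, 0, 0]}, {"slide": [0, 0, 0], "rotation": [0, 0, 0]}, {"slide": [0, 0, 0], "rotation": [0, 0, 0]}, {"slide": [0, 0, -10], "rotation": [0, 0, 0]}, {"slide": [0, 0, -25], "rotation": [0, 0, 0]}, {"slide": [0, 0, -30], "rotation": [0, 0, 0]}, {"slide": [0, 0, -25], "rotation": [0, 0, 0]}, {"slide": [-10, 0, 0], "rotation": [0, 0, 0]}, {"slide": [-28, 0, 0], "rotation": [0, 0, 0]}, {"slide": [-32, 0, 0], "rotation": [0, 0, 0]}, {"slide": [-32, 0, 0], "rotation": [0, 0, 0]}, {"slide": [-32, 0, 0], "rotation": [0, 0, 0]}, {"slide": [-18, 0, 0], "rotation": [0, 0, 0]}, {"slide": [-4, 0, 0], "rotation": [0, 0, 0]}, {"slide": [0, 0, 0], "rotation": [0, 0, 0]}, {"slide": [0, 0, 0], "rotation": [0, 0, 0]}], fingers=1)

```text
time: 25.22
tool_pos: [0.5694, -0.2658, 0.1526]
tool_rot: [-0.001, 0.032, 0.999, 0.0]
contact_force: [-0.3, -0.6, -0.0]
gripper_width: 1.002
```

```bash
python3 - <<'E'
from h import *
need((.5700,-.2660,.060),176.25);print(state()["gripper_width"],state()["contact_force"])
f=optics.grab_frame("wrist");cv2.imwrite("pics/w11.png",f["frame"])
print([(q["uv"],q["score"],(atz(f,q["uv"],.01)*1000).round(1)) for q in place_of("green_filter","wrist")])
f=optics.grab_frame("scene");cv2.imwrite("pics/s11.png",cv2.resize(f["frame"][220:430,220:520],None,fx=2.6,fy=2.6))
f=optics.grab_frame("top");cv2.imwrite("pics/t11.png",cv2.resize(f["frame"][100:380,140:480],None,fx=2.2,fy=2.1))
E
```

```text
now [ 0.5694 -0.2658  0.1526] t 25.22 rot(deg) [ 0.02 -0.08  0.03] slide if before rot [-0.7 -0.2 92.6] slide after rot [-0.6 -0.2 92.6]
1.0023807147077664 [-0.27554395 -0.56484748 -0.01055832]
[([310.7, 224.1], 0.77, array([ 567.1, -269.7,   10. ]))]
```

View pics/w11.png

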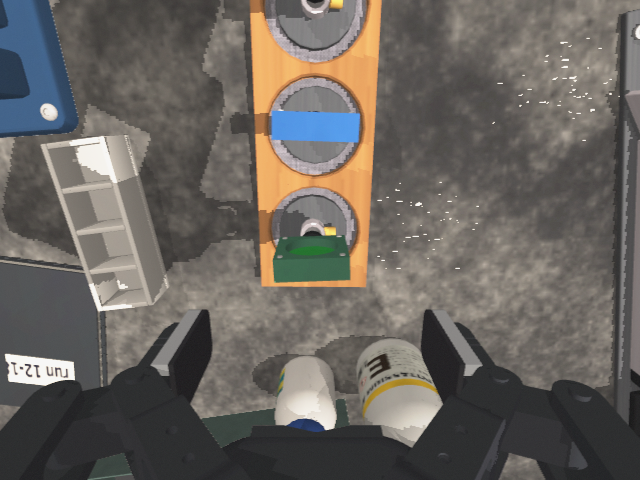

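View pics/s11.png

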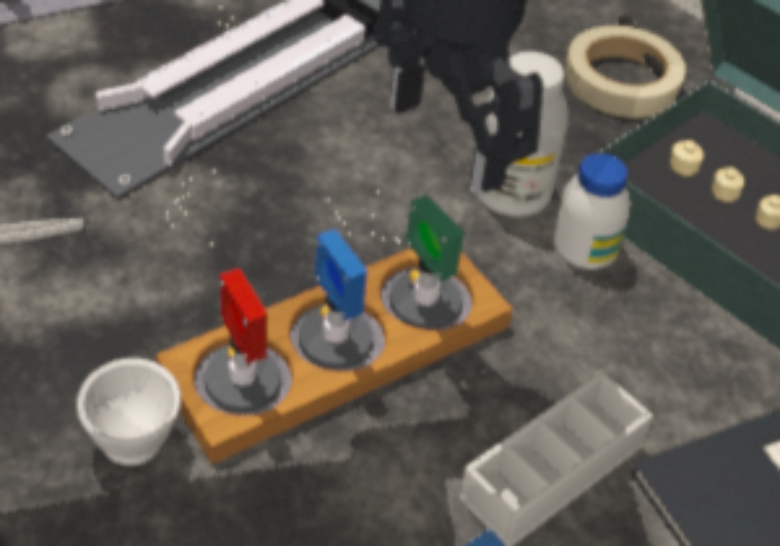

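View pics/t11.png

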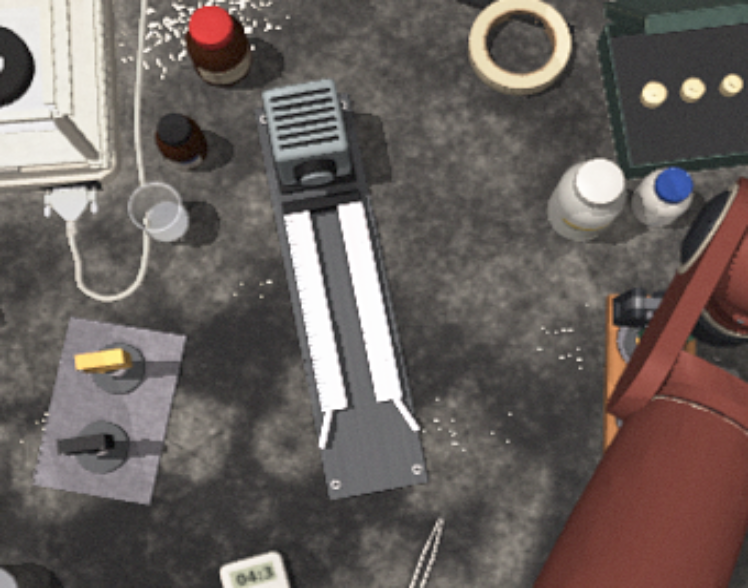

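```bash
python3 - <<'E'
from h import *
f=optics.grab_frame("wrist")
cv2.imwrite("pics/w11z.png",cv2.resize(f["frame"][200:300,255:375],None,fx=6,fy=6,interpolation=cv2.INTER_CUBIC))
E
```

```text
(no output)
```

View pics/w11z.png

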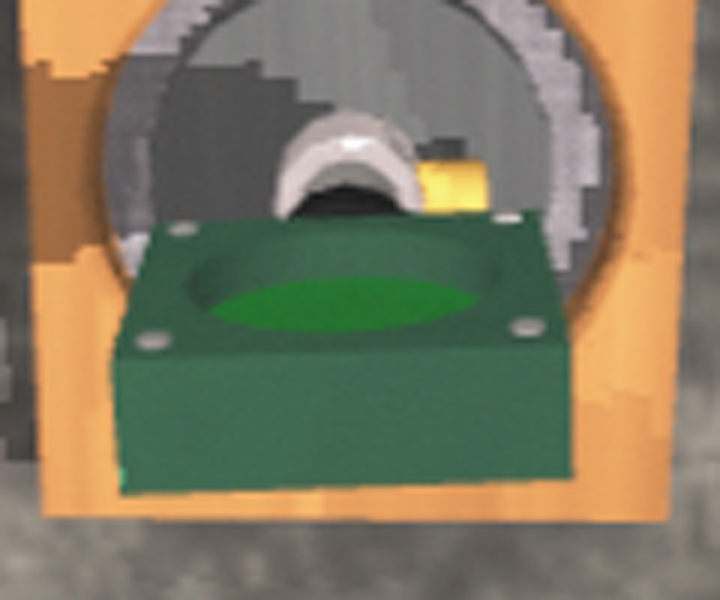

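```bash
python3 - <<'E'
from h import *
f=optics.grab_frame("wrist")
P=np.array([atz(f,(255+u/6-.4,200+v/6-.4),.102)*1000 for u,v in((115,362),(570,343),(573,478),(123,494))])
print(P.round(1),P.mean(0).round(1)); e=P[0]-P[1];e2=P[3]-P[2];print(np.degrees(np.arctan2(e[1],e[0])),np.degrees(np.arctan2(e2[1],e2[0])),np.linalg.norm(e))
c=P.mean(0)/1000;need((c[0],c[1],.065),176.25-2)
E
```

```text
[[ 562.2 -289.5  102. ]
 [ 563.1 -246.2  102. ]
 [ 577.1 -246.4  102. ]
 [ 575.9 -290.2  102. ]] [ 569.6 -268.1  102. ]
-91.23166014871595 -91.56420393424001 43.35517025758129
now [ 0.5694 -0.2661  0.1532] t 25.52 rot(deg) [-0.01  0.01  1.99] slide if before rot [-0.3 -2.  88.2] slide after rot [-0.4 -2.  88.2]
```

Request:
jog_arm(increments=[{"slide": [0, -2, 10], "rotation": [0, 0, -2.4]}, {"slide": [0, 0, 20], "rotation": [0, 0, 0]}, {"slide": [0, 0, 25], "rotation": [0, 0, 0]}, {"slide": [0, 0, 18], "rotation": [0, 0, 0]}, {"slide": [0, 0, 12], "rotation": [0, 0, 0]}, {"slide": [0, 0, 5], "rotation": [0, 0, 0]}, {"slide": [0, 0, 0], "rotation": [0, 0, 0]}, {"slide": [0, 0, 0], "rotation": [0, 0, 0]}])

```text
time: 26.18
tool_pos: [0.5704, -0.2683, 0.0639]
tool_rot: [0.0, 0.012, 1.0, -0.0]
contact_force: [-0.0, 0.1, -0.0]
gripper_width: 0.999
```

```bash
python3 - <<'E'
from h import *
need((.5696,-.2681,.063),178.65);print(state()["contact_force"])
f=optics.grab_frame("wrist");cv2.imwrite("pics/w12.png",f["frame"])
E
```

```text
now [ 0.5704 -0.2683  0.0639] t 26.18 rot(deg) [-0.04  0.06  0.02] slide if before rot [0.8 0.2 0.9] slide after rot [0.8 0.2 0.9]
[-0.01766916  0.06366316 -0.01890188]
```

View pics/w12.png

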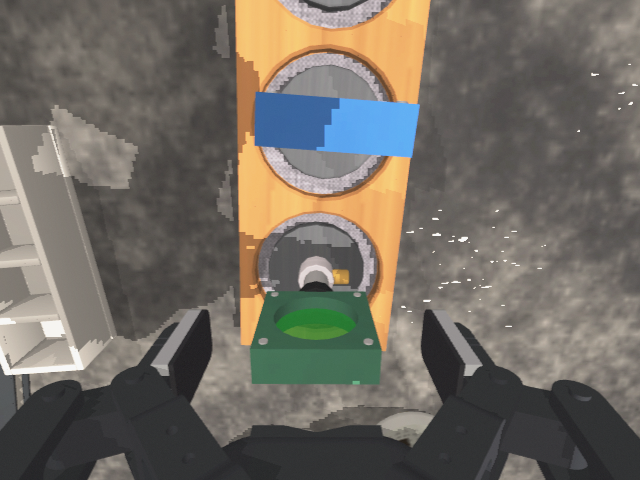

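Request:
jog_arm(increments=[{"slide": [0, 0, 0], "rotation": [0, 0, 0]}, {"slide": [0, 0, 0], "rotation": [0, 0, 0]}, {"slide": [0, 0, 0], "rotation": [0, 0, 0]}, {"slide": [0, 0, 0], "rotation": [0, 0, 0]}, {"slide": [0, 0, 0], "rotation": [0, 0, 0]}, {"slide": [0, 0, 0], "rotation": [0, 0, 0]}, {"slide": [0, 0, 0], "rotation": [0, 0, 0]}, {"slide": [0, 0, -5], "rotation": [0, 0, 0]}, {"slide": [0, 0, -20], "rotation": [0, 0, 0]}, {"slide": [0, 0, -25], "rotation": [0, 0, 0]}, {"slide": [0, 0, -10], "rotation": [0, 0, 0]}, {"slide": [0, 0, 0], "rotation": [0, 0, 0]}], fingers=0)

```text
time: 27.23
tool_pos: [0.5714, -0.2688, 0.1259]
tool_rot: [0.002, 0.011, 1.0, -0.001]
contact_force: [1.2, -0.6, -2.3]
gripper_width: 0.507
```

Request:
jog_arm(increments=[{"slide": [0, 12, 0], "rotation": [0, 0, 0]}, {"slide": [0, 30, 0], "rotation": [0, 0, 0]}, {"slide": [0, 34, 0], "rotation": [0, 0, 0]}, {"slide": [19, 34, 0], "rotation": [0, 0, 0]}, {"slide": [20, 34, 0], "rotation": [0, 0, 0]}, {"slide": [20, 34, 0], "rotation": [0, 0, 0]}, {"slide": [20, 34, 0], "rotation": [0, 0, 0]}, {"slide": [20, 34, 0], "rotation": [0, 0, 0]}, {"slide": [12, 24, 0], "rotation": [0, 0, 0]}, {"slide": [6, 10, 0], "rotation": [0, 0, -3]}, {"slide": [0, 0, 0], "rotation": [0, 0, -4]}, {"slide": [0, 0, 0], "rotation": [0, 0, -3.6]}, {"slide": [0, 0, 0], "rotation": [0, 0, 0]}, {"slide": [0, 0, 0], "rotation": [0, 0, 0]}])

```text
time: 28.4
tool_pos: [0.458, 0.0153, 0.1212]
tool_rot: [-0.002, -0.08, 0.997, 0.0]
contact_force: [0.2, -0.2, -3.0]
gripper_width: 0.508
```

```bash
python3 - <<'E'
from h import *
need((.4595,.0147,.061),189.3);print(state()["gripper_width"],state()["contact_force"])
f=optics.grab_frame("wrist");cv2.imwrite("pics/w13.png",f["frame"])
f=optics.grab_frame("scene");cv2.imwrite("pics/s13.png",cv2.resize(f["frame"][150:430,170:520],None,fx=2.1,fy=2.1))
E
```

```text
now [0.458  0.0153 0.1212] t 28.4 rot(deg) [ 0.06 -0.17 -0.09] slide if before rot [-1.5 -0.9 60.2] slide after rot [-1.4 -0.9 60.2]
0.5076044900021569 [ 0.23333686 -0.2305749  -2.98431408]
```

View pics/w13.png

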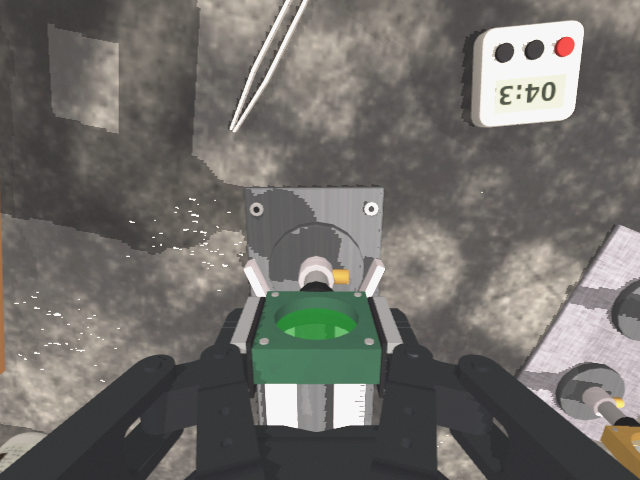

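View pics/s13.png

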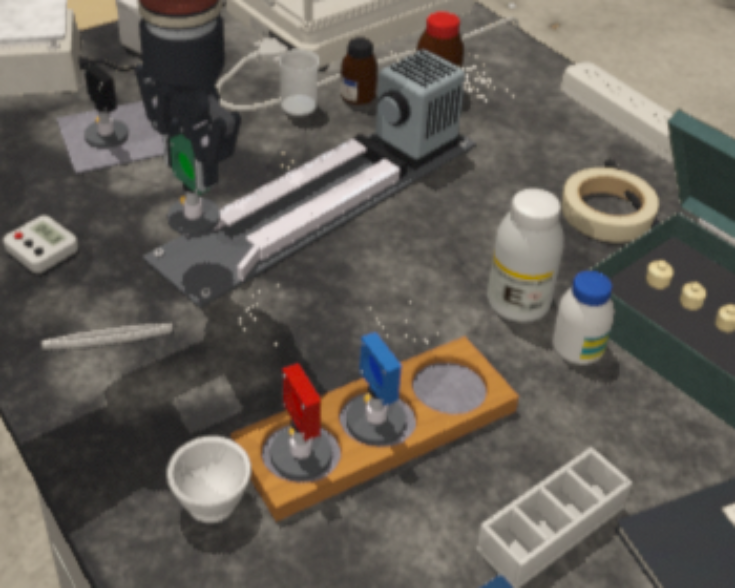

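Request:
jog_arm(increments=[{"slide": [0, 0, 15], "rotation": [0, 0, 0]}, {"slide": [0, 0, 20], "rotation": [0, 0, 0]}, {"slide": [0, 0, 14], "rotation": [0, 0, 0]}, {"slide": [0, 0, 8], "rotation": [0, 0, 0]}, {"slide": [0, 0, 3], "rotation": [0, 0, 0]}, {"slide": [0, 0, 1.5], "rotation": [0, 0, 0]}, {"slide": [0, 0, 0], "rotation": [0, 0, 0]}, {"slide": [0, 0, 0], "rotation": [0, 0, 0]}, {"slide": [0, 0, 0], "rotation": [0, 0, 0]}])

```text
time: 29.25
tool_pos: [0.4603, 0.0145, 0.0626]
tool_rot: [0.001, -0.081, 0.997, -0.0]
contact_force: [0.1, -0.4, -2.6]
gripper_width: 0.505
```

```bash
python3 - <<'E'
from h import *
need((.4595,.0147,.061),189.3);print(state()["gripper_width"],state()["contact_force"])
f=optics.grab_frame("scene");cv2.imwrite("pics/s14.png",cv2.resize(f["frame"][200:310,220:340],None,fx=6,fy=5.4,interpolation=cv2.INTER_CUBIC))
E
```

```text
now [0.4603 0.0145 0.0626] t 29.25 rot(deg) [-0.03  0.11 -0.03] slide if before rot [0.8 0.3 1.6] slide after rot [0.8 0.3 1.6]
0.5054922871820914 [ 0.14074519 -0.40130057 -2.58095125]
```

View pics/s14.png

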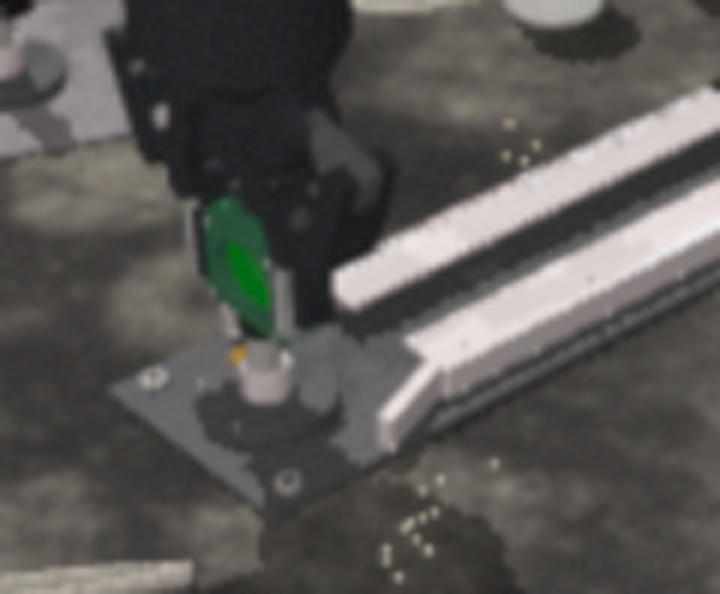

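Request:
jog_arm(increments=[{"slide": [0, 0, 1], "rotation": [0, 0, 0]}, {"slide": [0, 0, 0], "rotation": [0, 0, 0]}, {"slide": [0, 0, 0], "rotation": [0, 0, 0]}])

```text
time: 29.55
tool_pos: [0.4595, 0.0147, 0.0606]
tool_rot: [0.0, -0.081, 0.997, -0.0]
contact_force: [0.2, -0.0, -2.8]
gripper_width: 0.506
```

Request:
jog_arm(increments=[{"slide": [0, 0, 1], "rotation": [0, 0, 0]}, {"slide": [0, 0, 0], "rotation": [0, 0, 0]}, {"slide": [0, 0, 0], "rotation": [0, 0, 0]}])

```text
time: 29.8
tool_pos: [0.4599, 0.0146, 0.06]
tool_rot: [0.0, -0.081, 0.997, -0.0]
contact_force: [0.2, 0.6, 0.5]
gripper_width: 0.507
```

Request:
jog_arm(increments=[{"slide": [0, 0, -2], "rotation": [0, 0, 0]}, {"slide": [-5, 0, 0], "rotation": [0, 0, 0]}, {"slide": [-10, 0, 0], "rotation": [0, 0, 0]}, {"slide": [-12, 0, 0], "rotation": [0, 0, 0]}, {"slide": [-12, 0, 0], "rotation": [0, 0, 0]}, {"slide": [-12, 0, 0], "rotation": [0, 0, 0]}, {"slide": [-12, 0, 0], "rotation": [0, 0, 0]}, {"slide": [-12, 0, 0], "rotation": [0, 0, 0]}, {"slide": [-12, 0, 0], "rotation": [0, 0, 0]}])

```text
time: 30.55
tool_pos: [0.5459, 0.0289, 0.061]
tool_rot: [-0.0, -0.081, 0.997, 0.0]
contact_force: [-0.9, 0.3, -2.2]
gripper_width: 0.506
```

Request:
jog_arm(increments=[{"slide": [-14, 0, 0], "rotation": [0, 0, 0]}, {"slide": [-14, 0, 0], "rotation": [0, 0, 0]}, {"slide": [-14, 0, 0], "rotation": [0, 0, 0]}, {"slide": [-14, 0, 0], "rotation": [0, 0, 0]}, {"slide": [-14, 0, 0], "rotation": [0, 0, 0]}, {"slide": [-14, 0, 0], "rotation": [0, 0, 0]}, {"slide": [-14, 0, 0], "rotation": [0, 0, 0]}, {"slide": [-14, 0, 0], "rotation": [0, 0, 0]}, {"slide": [-14, 0, 0], "rotation": [0, 0, 0]}, {"slide": [-10, 0, 0], "rotation": [0, 0, 0]}, {"slide": [-4, 0, 0], "rotation": [0, 0, 0]}, {"slide": [0, 0, 0], "rotation": [0, 0, 0]}, {"slide": [0, 0, 0], "rotation": [0, 0, 0]}])

```text
time: 31.63
tool_pos: [0.683, 0.0513, 0.0608]
tool_rot: [-0.001, -0.081, 0.997, 0.0]
contact_force: [0.1, 0.2, -3.0]
gripper_width: 0.507
```

Request:
jog_arm(increments=[{"slide": [0, 0, 1], "rotation": [0, 0, 0]}, {"slide": [0, 0, 1], "rotation": [0, 0, 0]}, {"slide": [0, 0, 0], "rotation": [0, 0, 0]}, {"slide": [0, 0, 0], "rotation": [0, 0, 0]}])

```text
time: 31.97
tool_pos: [0.6834, 0.0512, 0.06]
tool_rot: [0.0, -0.081, 0.997, -0.0]
contact_force: [0.1, -0.6, 1.6]
gripper_width: 0.502
```

```bash
python3 - <<'E'
from h import *
need((.6835,.0512,.0594),189.3);print(state()["gripper_width"],state()["contact_force"])
f=optics.grab_frame("wrist");cv2.imwrite("pics/w15.png",f["frame"])
f=optics.grab_frame("scene");cv2.imwrite("pics/s15.png",cv2.resize(f["frame"][150:310,220:420],None,fx=3.8,fy=3.6,interpolation=cv2.INTER_CUBIC))
E
```

```text
now [0.6834 0.0512 0.06  ] t 31.97 rot(deg) [-0.    0.03 -0.03] slide if before rot [-0.1  0.   0.6] slide after rot [-0.1  0.   0.6]
0.50233688366878 [ 0.0927421  -0.62088481  1.61088057]
```

View pics/w15.png

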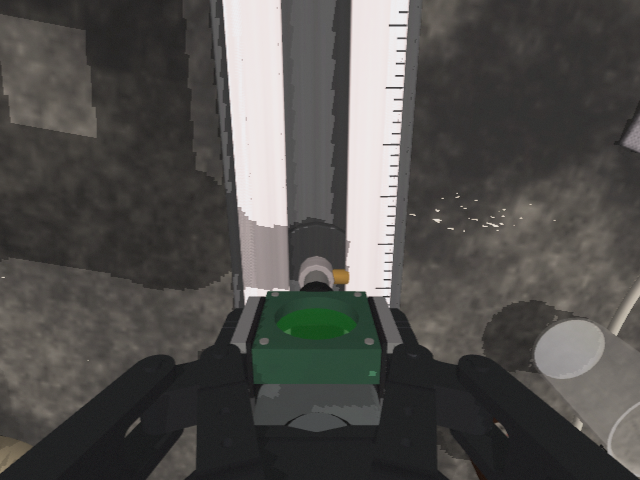

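View pics/s15.png

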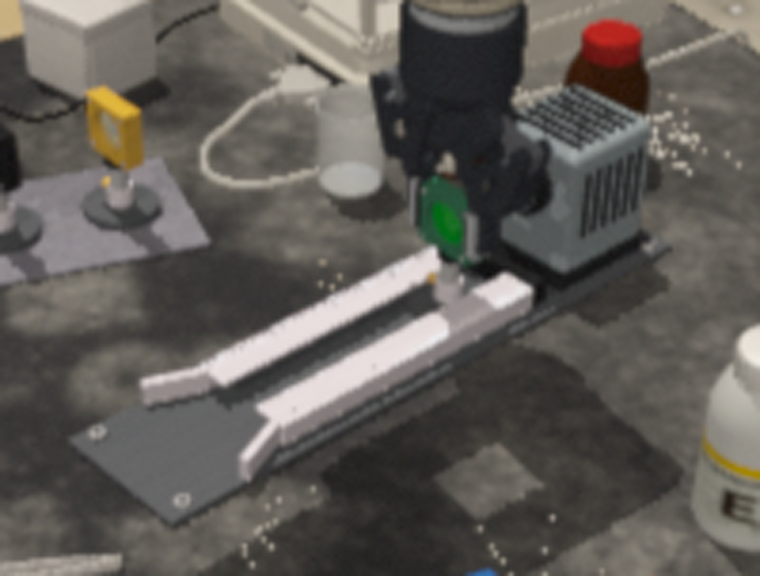

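Request:
jog_arm(increments=[{"slide": [0, 0, 0], "rotation": [0, 0, 0]}, {"slide": [0, 0, 0], "rotation": [0, 0, 0]}, {"slide": [0, 0, 0], "rotation": [0, 0, 0]}, {"slide": [0, 0, 0], "rotation": [0, 0, 0]}, {"slide": [0, 0, 0], "rotation": [0, 0, 0]}, {"slide": [0, 0, -10], "rotation": [0, 0, 0]}, {"slide": [0, 0, -25], "rotation": [0, 0, 0]}, {"slide": [0, 0, -30], "rotation": [0, 0, 0]}, {"slide": [0, 0, -25], "rotation": [0, 0, 0]}, {"slide": [5, 12, 0], "rotation": [0, 0, 0]}, {"slide": [12, 32, 0], "rotation": [0, 0, 0]}, {"slide": [14, 36, 0], "rotation": [0, 0, 0]}, {"slide": [14, 36, 0], "rotation": [0, 0, 0]}, {"slide": [14, 36, 0], "rotation": [0, 0, 0]}, {"slide": [14, 36, 0], "rotation": [0, 0, 0]}, {"slide": [13, 33, 0], "rotation": [0, 0, 0]}, {"slide": [5, 12, 0], "rotation": [0, 0, 0]}, {"slide": [0, 0, 6], "rotation": [0, 0, 0]}, {"slide": [0, 0, 0], "rotation": [0, 0, 0]}, {"slide": [0, 0, 0], "rotation": [0, 0, 0]}], fingers=1)

```text
time: 33.73
tool_pos: [0.5563, 0.2655, 0.143]
tool_rot: [-0.0, -0.08, 0.997, -0.0]
contact_force: [-0.6, -0.4, 0.9]
gripper_width: 0.999
```

```bash
python3 - <<'E'
from h import *
need((.556,.267,.053),189.3);print(state()["gripper_width"],state()["contact_force"])
f=optics.grab_frame("wrist");cv2.imwrite("pics/w16.png",f["frame"])
f=optics.grab_frame("scene");cv2.imwrite("pics/s16.png",cv2.resize(f["frame"][150:310,220:420],None,fx=3.8,fy=3.6,interpolation=cv2.INTER_CUBIC))
E
```

```text
now [0.5563 0.2655 0.143 ] t 33.73 rot(deg) [-0.04 -0.04 -0.07] slide if before rot [ 0.   1.6 90. ] slide after rot [ 0.1  1.5 90. ]
0.999342050709813 [-0.5704053  -0.44029585  0.92850477]
```

View pics/w16.png

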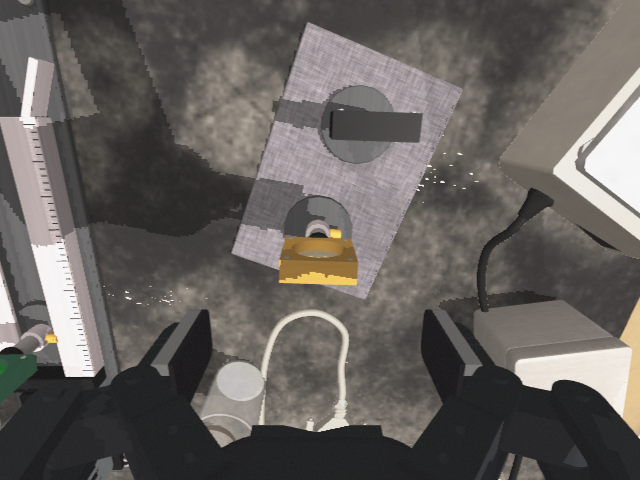

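View pics/s16.png

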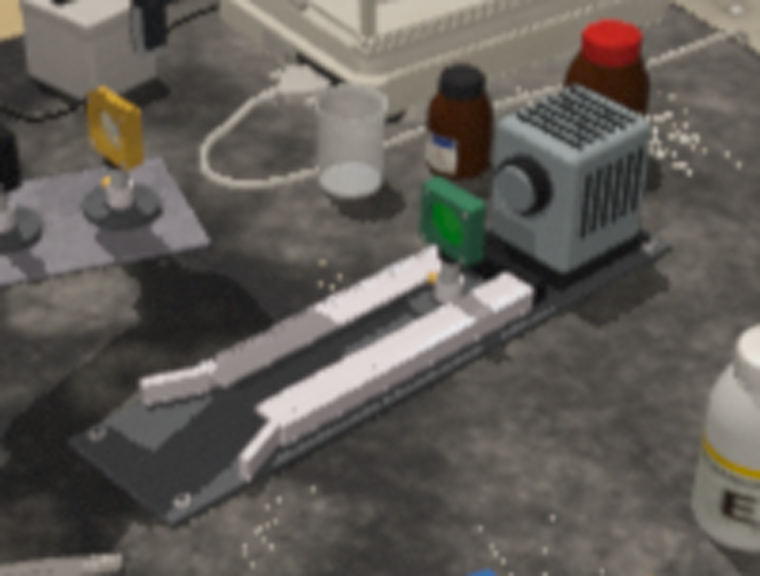

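Request:
jog_arm(increments=[{"slide": [0, 0, 15], "rotation": [0, 0, 0]}, {"slide": [0, 0, 25], "rotation": [0, 0, 0]}, {"slide": [0, 0, 25], "rotation": [0, 0, 0]}, {"slide": [0, 0, 15], "rotation": [0, 0, 0]}, {"slide": [0, 0, 8], "rotation": [0, 0, 0]}, {"slide": [0, 0, 2.4], "rotation": [0, 0, 0]}, {"slide": [0, 0, 0], "rotation": [0, 0, 0]}, {"slide": [0, 0, 0], "rotation": [0, 0, 0]}])

```text
time: 34.5
tool_pos: [0.5573, 0.2665, 0.0545]
tool_rot: [0.001, -0.081, 0.997, 0.0]
contact_force: [-0.3, 0.6, 0.4]
gripper_width: 0.999
```

Request:
jog_arm(increments=[{"slide": [0, 0, 0], "rotation": [0, 0, 0]}, {"slide": [0, 0, 0], "rotation": [0, 0, 0]}, {"slide": [0, 0, 0], "rotation": [0, 0, 0]}, {"slide": [0, 0, 0], "rotation": [0, 0, 0]}, {"slide": [0, 0, 0], "rotation": [0, 0, 0]}, {"slide": [0, 0, 0], "rotation": [0, 0, 0]}, {"slide": [0, 0, 0], "rotation": [0, 0, 0]}], fingers=0)

```text
time: 35.08
tool_pos: [0.5569, 0.2668, 0.0543]
tool_rot: [0.001, -0.081, 0.997, 0.0]
contact_force: [0.2, 0.2, 6.1]
gripper_width: 0.505
```

Request:
jog_arm(increments=[{"slide": [0, 0, -5], "rotation": [0, 0, 0]}, {"slide": [0, 0, -20], "rotation": [0, 0, 0]}, {"slide": [0, 0, -25], "rotation": [0, 0, 0]}, {"slide": [4, -10, 0], "rotation": [0, 0, 0]}, {"slide": [14, -25, 0], "rotation": [0, 0, 0]}, {"slide": [18, -32, 0], "rotation": [0, 0, 0]}, {"slide": [20, -32, 0], "rotation": [0, 0, 0]}, {"slide": [20, -32, 0], "rotation": [0, 0, 0]}, {"slide": [20, -32, 0], "rotation": [0, 0, 0]}, {"slide": [20, -32, 0], "rotation": [0, 0, 0]}, {"slide": [14, -25, 0], "rotation": [0, 0, 0]}, {"slide": [6, -13, 0], "rotation": [0, 0, 0]}, {"slide": [0, 0, 15], "rotation": [0, 0, 0]}, {"slide": [0, 0, 15], "rotation": [0, 0, 0]}, {"slide": [0, 0, 10], "rotation": [0, 0, 0]}, {"slide": [0, 0, 4], "rotation": [0, 0, 0]}, {"slide": [0, 0, 0], "rotation": [0, 0, 0]}, {"slide": [0, 0, 0], "rotation": [0, 0, 0]}, {"slide": [0, 0, 0], "rotation": [0, 0, 0]}])

```text
time: 36.67
tool_pos: [0.4596, 0.0148, 0.0593]
tool_rot: [0.0, -0.081, 0.997, -0.0]
contact_force: [0.8, 0.4, -1.1]
gripper_width: 0.511
```

```bash
python3 - <<'E'
from h import *
need((.4595,.0147,.057),189.3);print(state()["gripper_width"],state()["contact_force"])
f=optics.grab_frame("wrist");cv2.imwrite("pics/w17.png",f["frame"])
f=optics.grab_frame("scene");cv2.imwrite("pics/s17.png",cv2.resize(f["frame"][150:310,180:380],None,fx=3.8,fy=3.6,interpolation=cv2.INTER_CUBIC))
E
```

```text
now [0.4596 0.0148 0.0593] t 36.67 rot(deg) [-0.01  0.02  0.  ] slide if before rot [ 0.1 -0.1  2.3] slide after rot [ 0.1 -0.1  2.3]
0.5105595641212008 [ 0.82222503  0.42087366 -1.08392567]
```

View pics/w17.png

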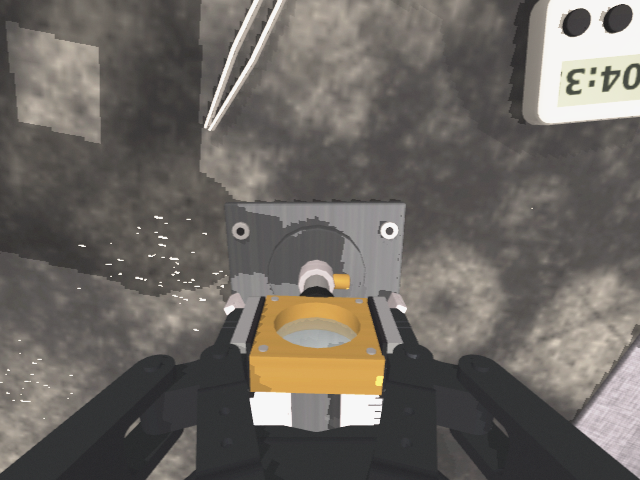

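View pics/s17.png

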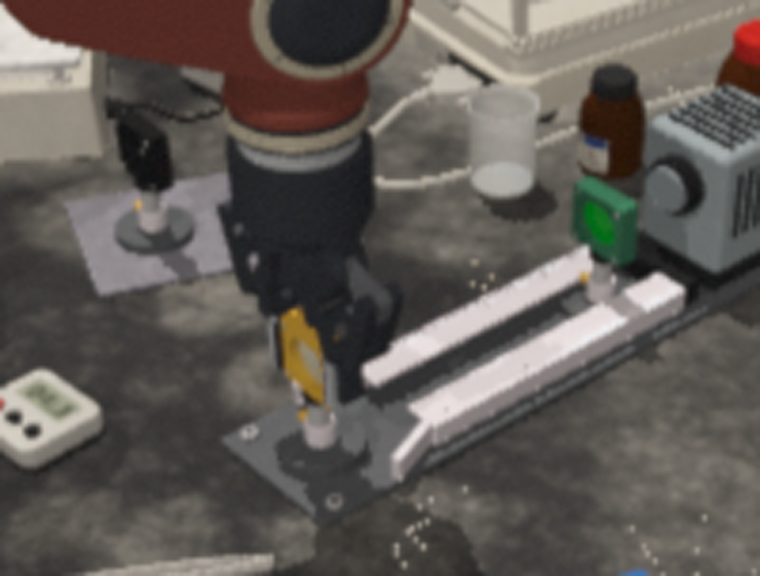

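Request:
jog_arm(increments=[{"slide": [0, 0, 1.5], "rotation": [0, 0, 0]}, {"slide": [0, 0, 1.2], "rotation": [0, 0, 0]}, {"slide": [0, 0, 0], "rotation": [0, 0, 0]}, {"slide": [0, 0, 0], "rotation": [0, 0, 0]}])

```text
time: 37.1
tool_pos: [0.4594, 0.0147, 0.0563]
tool_rot: [-0.0, -0.081, 0.997, 0.0]
contact_force: [1.1, 0.9, -3.2]
gripper_width: 0.505
```

Request:
jog_arm(increments=[{"slide": [0, 0, 1], "rotation": [0, 0, 0]}, {"slide": [0, 0, 0], "rotation": [0, 0, 0]}, {"slide": [0, 0, 0], "rotation": [0, 0, 0]}])

```text
time: 37.35
tool_pos: [0.4602, 0.0146, 0.0562]
tool_rot: [0.001, -0.081, 0.997, -0.0]
contact_force: [-0.3, 0.1, 3.4]
gripper_width: 0.507
```

Request:
jog_arm(increments=[{"slide": [0, 0, -2], "rotation": [0, 0, 0]}, {"slide": [-5, 0, 0], "rotation": [0, 0, 0]}, {"slide": [-10, 0, 0], "rotation": [0, 0, 0]}, {"slide": [-12, 0, 0], "rotation": [0, 0, 0]}, {"slide": [-12, 0, 0], "rotation": [0, 0, 0]}, {"slide": [-12, 0, 0], "rotation": [0, 0, 0]}, {"slide": [-12, 0, 0], "rotation": [0, 0, 0]}, {"slide": [-12, 0, 0], "rotation": [0, 0, 0]}, {"slide": [-12, 0, 0], "rotation": [0, 0, 0]}])

```text
time: 38.1
tool_pos: [0.5456, 0.0289, 0.0565]
tool_rot: [-0.001, -0.081, 0.997, 0.0]
contact_force: [0.8, -0.3, -1.8]
gripper_width: 0.507
```

Request:
jog_arm(increments=[{"slide": [-12, 0, 0], "rotation": [0, 0, 0]}, {"slide": [-14, 0, 0], "rotation": [0, 0, 0]}, {"slide": [-14, 0, 0], "rotation": [0, 0, 0]}, {"slide": [-14, 0, 0], "rotation": [0, 0, 0]}, {"slide": [-12, 0, 0], "rotation": [0, 0, 0]}, {"slide": [-6, 0, 0], "rotation": [0, 0, 0]}, {"slide": [0, 0, 0], "rotation": [0, 0, 0]}, {"slide": [0, 0, 1], "rotation": [0, 0, 0]}, {"slide": [0, 0, 1], "rotation": [0, 0, 0]}, {"slide": [0, 0, 0], "rotation": [0, 0, 0]}, {"slide": [0, 0, 0], "rotation": [0, 0, 0]}])

```text
time: 39.02
tool_pos: [0.6165, 0.0403, 0.0563]
tool_rot: [0.001, -0.081, 0.997, 0.0]
contact_force: [-1.1, 0.5, 3.6]
gripper_width: 0.507
```

```bash
python3 - <<'E'
from h import *
need((.6163,.0404,.055),189.3);print(state()["gripper_width"],state()["contact_force"])
f=optics.grab_frame("wrist");cv2.imwrite("pics/w18.png",f["frame"])
E
```

```text
now [0.6165 0.0403 0.0563] t 39.02 rot(deg) [-0.01  0.07 -0.03] slide if before rot [0.2 0.2 1.3] slide after rot [0.2 0.2 1.3]
0.5066928017201824 [-1.07108718  0.46983019  3.60541064]
```

View pics/w18.png

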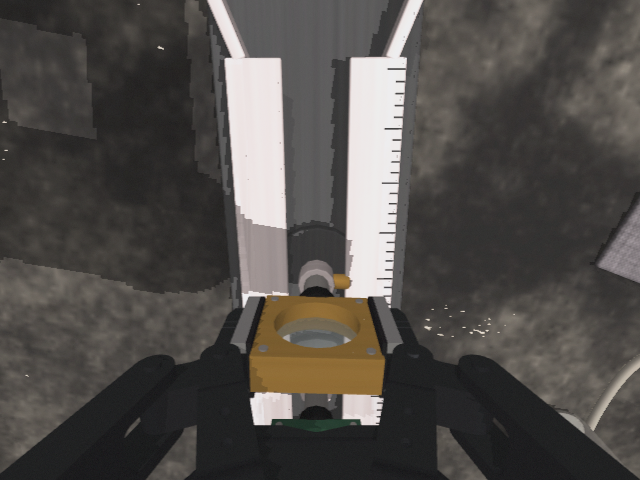

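Request:
jog_arm(increments=[{"slide": [0, 0, 0], "rotation": [0, 0, 0]}, {"slide": [0, 0, 0], "rotation": [0, 0, 0]}, {"slide": [0, 0, 0], "rotation": [0, 0, 0]}, {"slide": [0, 0, 0], "rotation": [0, 0, 0]}, {"slide": [0, 0, 0], "rotation": [0, 0, 0]}, {"slide": [0, 0, -10], "rotation": [0, 0, 0]}, {"slide": [0, 0, -25], "rotation": [0, 0, 0]}, {"slide": [0, 0, -30], "rotation": [0, 0, 0]}, {"slide": [0, 0, -25], "rotation": [0, 0, 0]}, {"slide": [5, 12, 0], "rotation": [0, 0, 0]}, {"slide": [12, 32, 0], "rotation": [0, 0, 0]}, {"slide": [14, 36, 0], "rotation": [0, 0, 0]}, {"slide": [14, 36, 0], "rotation": [0, 0, 0]}, {"slide": [14, 36, 0], "rotation": [0, 0, 0]}, {"slide": [14, 36, 0], "rotation": [0, 0, 0]}, {"slide": [14, 36, 0], "rotation": [0, 0, 0]}, {"slide": [10, 26, 0], "rotation": [0, 0, 0]}, {"slide": [4, 12, 0], "rotation": [0, 0, 0]}, {"slide": [0, 0, 0], "rotation": [0, 0, 0]}, {"slide": [0, 0, 0], "rotation": [0, 0, 0]}], fingers=1)

```text
time: 40.73
tool_pos: [0.4745, 0.2827, 0.1456]
tool_rot: [0.0, -0.081, 0.997, -0.0]
contact_force: [0.7, -0.1, -0.8]
gripper_width: 0.999
```

```bash
python3 - <<'E'
from h import *
need((.474,.283,.053),189.3);print(state()["gripper_width"],state()["contact_force"])
f=optics.grab_frame("wrist");cv2.imwrite("pics/w19.png",f["frame"])
f=optics.grab_frame("scene");cv2.imwrite("pics/s19.png",cv2.resize(f["frame"][150:310,220:420],None,fx=3.8,fy=3.6,interpolation=cv2.INTER_CUBIC))
E
```

```text
now [0.4745 0.2827 0.1456] t 40.73 rot(deg) [-0.03  0.03  0.05] slide if before rot [ 0.5  0.5 92.6] slide after rot [ 0.4  0.4 92.6]
0.9994183733822842 [ 0.73724617 -0.0517651  -0.81426135]
```

View pics/w19.png

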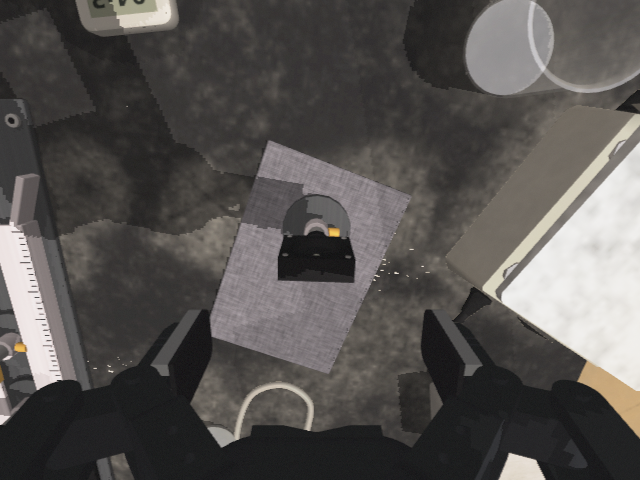

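View pics/s19.png

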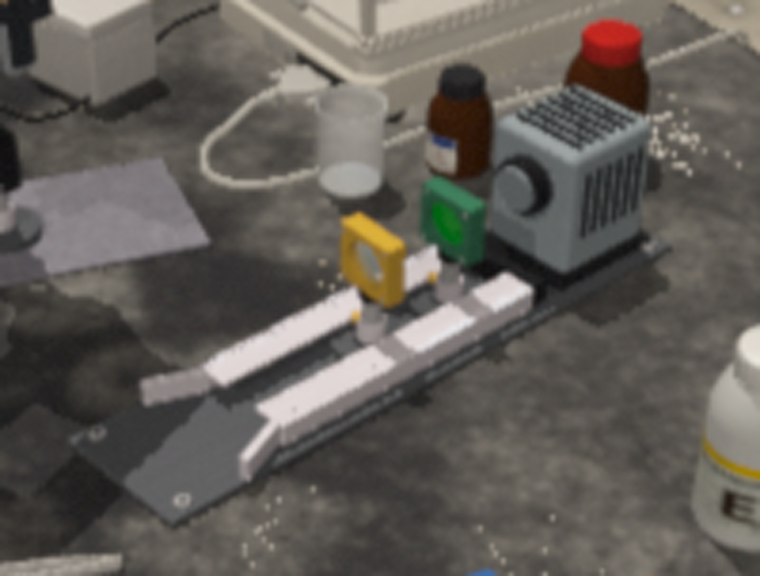

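Request:
jog_arm(increments=[{"slide": [0, 0, 15], "rotation": [0, 0, 0]}, {"slide": [0, 0, 25], "rotation": [0, 0, 0]}, {"slide": [0, 0, 25], "rotation": [0, 0, 0]}, {"slide": [0, 0, 17], "rotation": [0, 0, 0]}, {"slide": [0, 0, 8], "rotation": [0, 0, 0]}, {"slide": [0, 0, 2.3], "rotation": [0, 0, 0]}, {"slide": [0, 0, 0], "rotation": [0, 0, 0]}, {"slide": [0, 0, 0], "rotation": [0, 0, 0]}])

```text
time: 41.5
tool_pos: [0.4757, 0.2825, 0.0544]
tool_rot: [0.001, -0.08, 0.997, 0.0]
contact_force: [-0.4, 0.4, -0.6]
gripper_width: 1.002
```

Request:
jog_arm(increments=[{"slide": [0, 0, 0], "rotation": [0, 0, 0]}, {"slide": [0, 0, 0], "rotation": [0, 0, 0]}, {"slide": [0, 0, 0], "rotation": [0, 0, 0]}, {"slide": [0, 0, 0], "rotation": [0, 0, 0]}, {"slide": [0, 0, 0], "rotation": [0, 0, 0]}, {"slide": [0, 0, 0], "rotation": [0, 0, 0]}, {"slide": [0, 0, 0], "rotation": [0, 0, 0]}], fingers=0)

```text
time: 42.08
tool_pos: [0.4753, 0.2829, 0.0542]
tool_rot: [0.001, -0.081, 0.997, 0.0]
contact_force: [-0.6, -0.5, 5.4]
gripper_width: 0.509
```

Request:
jog_arm(increments=[{"slide": [0, 0, -5], "rotation": [0, 0, 0]}, {"slide": [0, 0, -20], "rotation": [0, 0, 0]}, {"slide": [0, 0, -25], "rotation": [0, 0, 0]}, {"slide": [2, -10, 0], "rotation": [0, 0, 0]}, {"slide": [6, -30, 0], "rotation": [0, 0, 0]}, {"slide": [8, -34, 0], "rotation": [0, 0, 0]}, {"slide": [8, -34, 0], "rotation": [0, 0, 0]}, {"slide": [8, -34, 0], "rotation": [0, 0, 0]}, {"slide": [8, -34, 0], "rotation": [0, 0, 0]}, {"slide": [8, -34, 0], "rotation": [0, 0, 0]}, {"slide": [6, -30, 0], "rotation": [0, 0, 0]}, {"slide": [4, -22, 0], "rotation": [0, 0, 0]}, {"slide": [0, 0, 15], "rotation": [0, 0, 0]}, {"slide": [0, 0, 15], "rotation": [0, 0, 0]}, {"slide": [0, 0, 10], "rotation": [0, 0, 0]}, {"slide": [0, 0, 4], "rotation": [0, 0, 0]}, {"slide": [0, 0, 1.7], "rotation": [0, 0, 0]}, {"slide": [0, 0, 0], "rotation": [0, 0, 0]}, {"slide": [0, 0, 0], "rotation": [0, 0, 0]}])

```text
time: 43.67
tool_pos: [0.4595, 0.0149, 0.0574]
tool_rot: [0.0, -0.081, 0.997, -0.0]
contact_force: [0.8, 0.4, -2.2]
gripper_width: 0.51
```

```bash
python3 - <<'E'
from h import *
need((.4595,.0147,.057),189.3);print(state()["gripper_width"],state()["contact_force"])
f=optics.grab_frame("wrist");cv2.imwrite("pics/w20.png",f["frame"])
E
```

```text
now [0.4595 0.0149 0.0574] t 43.67 rot(deg) [-0.    0.    0.01] slide if before rot [-0.  -0.2  0.4] slide after rot [-0.  -0.2  0.4]
0.5098335626682926 [ 0.80021736  0.42343105 -2.24566112]
```

View pics/w20.png

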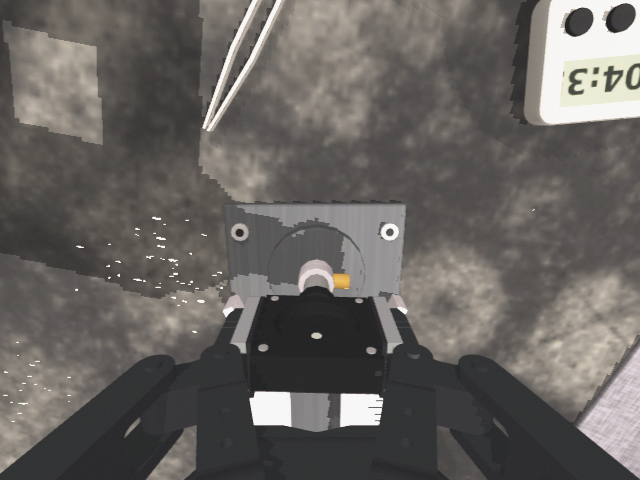

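Request:
jog_arm(increments=[{"slide": [-5, 0, 0], "rotation": [0, 0, 0]}, {"slide": [-10, 0, 0], "rotation": [0, 0, 0]}, {"slide": [-12, 0, 0], "rotation": [0, 0, 0]}, {"slide": [-12, 0, 0], "rotation": [0, 0, 0]}, {"slide": [-12, 0, 0], "rotation": [0, 0, 0]}, {"slide": [-12, 0, 0], "rotation": [0, 0, 0]}, {"slide": [-12, 0, 0], "rotation": [0, 0, 0]}, {"slide": [-10, 0, 0], "rotation": [0, 0, 0]}, {"slide": [-5, 0, 0], "rotation": [0, 0, 0]}, {"slide": [0, 0, 0], "rotation": [0, 0, 0]}, {"slide": [0, 0, 1], "rotation": [0, 0, 0]}, {"slide": [0, 0, 1], "rotation": [0, 0, 0]}, {"slide": [0, 0, 0], "rotation": [0, 0, 0]}, {"slide": [0, 0, 0], "rotation": [0, 0, 0]}])

```text
time: 44.88
tool_pos: [0.5485, 0.0291, 0.0562]
tool_rot: [0.001, -0.081, 0.997, 0.0]
contact_force: [-0.7, 1.4, 3.5]
gripper_width: 0.512
```

```bash
python3 - <<'E'
from h import *
need((.548,.0289,.055),189.3);print(state()["gripper_width"],state()["contact_force"])
f=optics.grab_frame("wrist");cv2.imwrite("pics/w21.png",f["frame"])
E
```

```text
now [0.5485 0.0291 0.0562] t 44.88 rot(deg) [-0.    0.07 -0.03] slide if before rot [ 0.6 -0.1  1.2] slide after rot [ 0.6 -0.1  1.2]
0.5124137360223043 [-0.67589499  1.42206322  3.47543702]
```

View pics/w21.png

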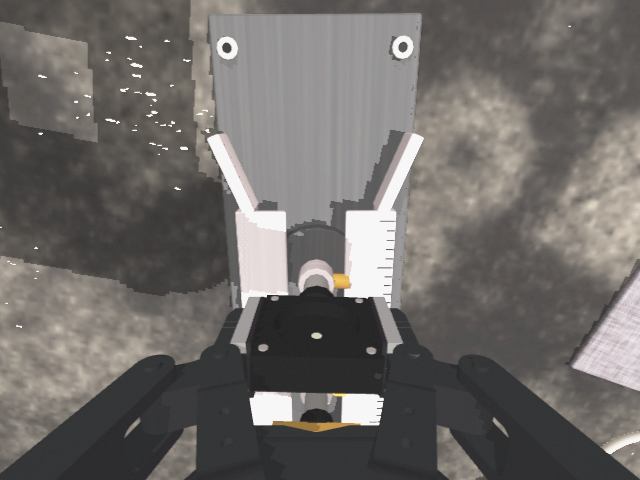

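Request:
jog_arm(increments=[{"slide": [0, 0, 0], "rotation": [0, 0, 0]}, {"slide": [0, 0, 0], "rotation": [0, 0, 0]}, {"slide": [0, 0, 0], "rotation": [0, 0, 0]}, {"slide": [0, 0, 0], "rotation": [0, 0, 0]}, {"slide": [0, 0, 0], "rotation": [0, 0, 0]}, {"slide": [0, 0, -10], "rotation": [0, 0, 0]}, {"slide": [0, 0, -25], "rotation": [0, 0, 0]}, {"slide": [0, 0, -30], "rotation": [0, 0, 0]}, {"slide": [0, 0, -35], "rotation": [0, 0, 0]}, {"slide": [0, 0, -35], "rotation": [0, 0, 0]}, {"slide": [10, 15, -15], "rotation": [0, 0, 0]}, {"slide": [15, 33, 0], "rotation": [0, 0, 0]}, {"slide": [15, 33, 0], "rotation": [0, 0, 0]}, {"slide": [15, 33, 0], "rotation": [0, 0, 0]}, {"slide": [15, 33, 0], "rotation": [0, 0, 0]}, {"slide": [15, 33, 0], "rotation": [0, 0, 0]}, {"slide": [15, 33, 0], "rotation": [0, 0, 0]}, {"slide": [10, 20, 0], "rotation": [0, 0, 0]}, {"slide": [0, 0, 0], "rotation": [0, 0, 0]}, {"slide": [0, 0, 0], "rotation": [0, 0, 0]}], fingers=1)

```text
time: 46.6
tool_pos: [0.4017, 0.2421, 0.2061]
tool_rot: [0.001, -0.082, 0.997, -0.0]
contact_force: [-0.5, -0.2, 0.3]
gripper_width: 1.0
```

```bash
python3 - <<'E'
from h import *
import pickle
F=pickle.load(open("F0.pkl","rb"))
for n,(x0,y0,x1,y1) in(("top",(190,130,470,370)),("scene",(230,160,430,420))):
    f=optics.grab_frame(n)
    a=F[n]["frame"][y0:y1,x0:x1];b=f["frame"][y0:y1,x0:x1];s=1.4 if n=="top" else 1.9
    cv2.imwrite(f"pics/fin_{n}.png",cv2.resize(np.hstack([a,b]),None,fx=s,fy=s))
    for th in("green_filter","lens","pinhole","red_filter","blue_filter","beaker"):
        r=place_of(th,n);z=.01 if th in("red_filter","blue_filter") else (0 if th=="beaker" else .006)
        print(n,th,[(np.round(q["uv"],1),round(q["score"],2),(atz(f,q["uv"],z)*1000).round(1)[:2]) for q in r[:1]])
print(state()["contact_force"],state()["time"])
E
```

```text
top green_filter [(array([292.1, 217.3]), 0.67, array([683.4,  45.3]))]
top lens [(array([297.3, 245.3]), 0.82, array([619.4,  35. ]))]
top pinhole [(array([301.9, 271.6]), 0.55, array([560.2,  26. ]))]
top red_filter [(array([434.7, 333.9]), 0.62, array([ 416.7, -258.9]))]
top blue_filter [(array([436.6, 296.9]), 0.67, array([ 496.6, -267.8]))]
top beaker [(array([213.6, 206.4]), 0.84, array([714.4, 223. ]))]
scene green_filter [(array([338.9, 229.1]), 0.93, array([699.9,  67.9]))]
scene lens [(array([319.9, 247.3]), 0.58, array([619.7,  32.3]))]
scene pinhole [(array([294.2, 256.7]), 0.66, array([549.7,  34.8]))]
scene red_filter [(array([312.8, 367.3]), 0.79, array([ 415.2, -257.4]))]
scene blue_filter [(array([351. , 350.4]), 0.65, array([ 497.3, -263.2]))]
scene beaker [(array([312.9, 197.3]), 0.93, array([727.1, 232. ]))]
[0.70868302 0.27591598 0.61500127] 47.3
```

View pics/fin_top.png

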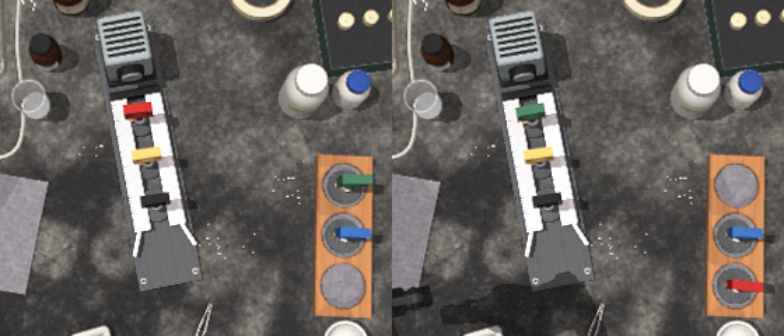

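View pics/fin_scene.png

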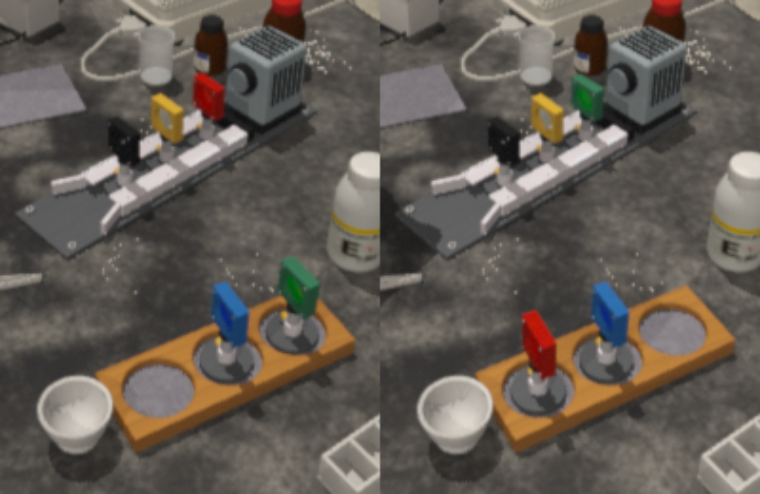

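```bash
python3 - <<'E'
from h import *
print(manip.job_done())
E
```

```text
the job is handed in; nothing more can be done
None
```

I changed the filter and handed the job in at about 47 s of the 134 s allowed. `job_done()` reports no verdict.

- **Parking:** The pinhole and then the lens came off over the open front end and stood together on the felt pad.
- **Swap:** The red filter stands in the free front seat of the stand, facing like its neighbours. The green filter slid into the red one's old place, aimed at about 115 mm along the rail.
- **Putting back:** The lens and then the pinhole returned to the tool poses at which I had first gripped them. I released each one after feeling its foot touch the plate.

**Last checks:**
- Before and after pictures from the top and scene cameras match for the lens, pinhole, blue filter and beaker. The green filter sits where the red one was, and all riders look upright.
- The wrist views of the lens and pinhole just before release look the same as when I first gripped them.
- With the arm lifted clear, the measured force was near zero.

**Disagreements:**
- The scene camera's network put the green filter about 20 mm off, at (700, 68) mm and outside the channel. The top camera's network, the commanded pose and the pictures all put it at about (683, 45–51) mm, so I treated the scene reading as network error.
- Other network readings varied by up to about 13 mm between cameras. In the last check the pinhole read x = 560 mm from the top camera and 550 mm from the scene camera, against its tool pose of 548 mm.
- The top and wrist cameras differed by about 3 mm in x. I leaned on the wrist camera.

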